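Peg the pocket cups to dry and right the powder bottles

TASK

The rinsed tin pocket cups and the toppled powder bottles are strewn over the carrom shelf. Turn every cup upside down over a drying peg of its own, fully down with its rim on the brass collar, and stand every bottle upright, cap up, on the low brass-edged ledge, in any order. Leave the horn coin, the queen, the striker and the propped-open case as they are.

Things in the scene. Friction and masses are not known exactly. Their poses are not given: they have to be found in the camera images.
- cup0: Tin pocket cup (may be absent), grey, brass line round its mouth: 52 x 52 mm square with bevelled corners (flats 34 mm wide), 80 mm long, walls 3 mm, 46 mm wide inside, floor 4 mm thick. Origin at its centre, 40 mm from either end; +z points out of the mouth, x and y are normal to flat sides. Starts lying on a flat side, mouth towards the robot.
- cup1: Tin pocket cup (may be absent), grey, brass line round its mouth: 52 x 52 mm square with bevelled corners (flats 34 mm wide), 80 mm long, walls 3 mm, 46 mm wide inside, floor 4 mm thick. Origin at its centre, 40 mm from either end; +z points out of the mouth, x and y are normal to flat sides. Starts lying on a flat side, mouth towards the robot.
- cup2: Tin pocket cup, grey, brass line round its mouth: 52 x 52 mm square with bevelled corners (flats 34 mm wide), 80 mm long, walls 3 mm, 46 mm wide inside, floor 4 mm thick. Origin at its centre, 40 mm from either end; +z points out of the mouth, x and y are normal to flat sides. Starts standing on the table on its floor, mouth up.
- bottle0: Powder bottle (may be absent), closed: white square body 44 x 44 x 90 mm with a green band, round red cap 34 mm across, 30 mm long; 120 mm tall in all. Origin at mid height, 60 mm from the foot; +z points to the cap, x and y are normal to the flat sides. Starts lying on a side, foot towards the robot.
- bottle1: Powder bottle (may be absent), closed: white square body 44 x 44 x 90 mm with a green band, round red cap 34 mm across, 30 mm long; 120 mm tall in all. Origin at mid height, 60 mm from the foot; +z points to the cap, x and y are normal to the flat sides. Starts lying on a side, foot towards the robot.
- bottle2: Powder bottle (may be absent), closed: white square body 44 x 44 x 90 mm with a green band, round red cap 34 mm across, 30 mm long; 120 mm tall in all. Origin at mid height, 60 mm from the foot; +z points to the cap, x and y are normal to the flat sides. Starts lying on a side, foot towards the robot.
- stand: Fixed drying stand: wooden foot 100 (x) x 330 (y) x 12 mm, carrying three upright drying pegs in a row along its y, 110 mm apart. Origin at the centre of its underside.
- peg0 (a point): Drying peg 0: centre of the top face of its brass collar (74 mm across, 20 mm above the table), where a cup's rim rests. The peg, 28 mm thick with a tapered end, rises 58 mm above this point; z up.
- peg1 (a point): Drying peg 1: centre of the top face of its brass collar (74 mm across, 20 mm above the table), where a cup's rim rests. The peg, 28 mm thick with a tapered end, rises 58 mm above this point; z up.
- peg2 (a point): Drying peg 2: centre of the top face of its brass collar (74 mm across, 20 mm above the table), where a cup's rim rests. The peg, 28 mm thick with a tapered end, rises 58 mm above this point; z up.
- ledge: Fixed low teak ledge with a flush brass edge, 110 (x) x 340 (y) x 15 mm high, flat on top. Origin at the centre of its underside; z up.
- horn_coin: Polished horn coin, 32 mm across, 8 mm thick, lying on the ledge near its +y end (150 mm from the ledge's middle). Origin under its centre. A bystander.
- queen: Red queen coin, 32 mm across, 8 mm thick, lying on the shelf beyond the gap between stand and ledge. Origin under its centre. A bystander.
- striker: Milky white striker, 41 mm across, 10 mm thick, inside the rosewood case (140 x 170 x 60 mm, at the left of the shelf, hinge on its far left side). Origin under its centre. A bystander.
- case_lid (a joint): Hinged lid of the rosewood case, rad: 0 shut, about 1.3 to 1.6 propped open at the start. A bystander.

How it is judged (in metres and radians):
At the end, for the whole second after the job is handed in: Every cup present is mouth down (within 0.14 rad) over one of the pegs, within 22 mm of its axis, rim on the collar (cup centre 35 to 46 mm above it); every bottle present stands upright (within 0.1 rad) with its foot on the ledge; all released and at rest (((horizontal distance between cup0 and peg0 below 0.022 m and z of cup0 in the frame of peg0 between 0.035 and 0.046 m) or (horizontal distance between cup0 and peg1 below 0.022 m and z of cup0 in the frame of peg1 between 0.035 and 0.046 m) or (horizontal distance between cup0 and peg2 below 0.022 m and z of cup0 in the frame of peg2 between 0.035 and 0.046 m)) and angle between each of cup0, cup1, cup2's own z axis and vertical above 3 rad and linear speed of each of cup0, cup1, cup2, bottle0, bottle1, bottle2 below 0.02 m/s and ((horizontal distance between cup1 and peg0 below 0.022 m and z of cup1 in the frame of peg0 between 0.035 and 0.046 m) or (horizontal distance between cup1 and peg1 below 0.022 m and z of cup1 in the frame of peg1 between 0.035 and 0.046 m) or (horizontal distance between cup1 and peg2 below 0.022 m and z of cup1 in the frame of peg2 between 0.035 and 0.046 m)) and ((horizontal distance between cup2 and peg0 below 0.022 m and z of cup2 in the frame of peg0 between 0.035 and 0.046 m) or (horizontal distance between cup2 and peg1 below 0.022 m and z of cup2 in the frame of peg1 between 0.035 and 0.046 m) or (horizontal distance between cup2 and peg2 below 0.022 m and z of cup2 in the frame of peg2 between 0.035 and 0.046 m)) and angle between each of bottle0, bottle1, bottle2's own z axis and vertical below 0.1 rad and x of bottle0 in the frame of ledge between -0.055 and 0.055 m and y of bottle0 in the frame of ledge between -0.17 and 0.17 m and z of bottle0 in the frame of ledge between 0.07 and 0.08 m and x of bottle1 in the frame of ledge between -0.055 and 0.055 m and y of bottle1 in the frame of ledge between -0.17 and 0.17 m and z of bottle1 in the frame of ledge between 0.07 and 0.08 m and x of bottle2 in the frame of ledge between -0.055 and 0.055 m and y of bottle2 in the frame of ledge between -0.17 and 0.17 m and z of bottle2 in the frame of ledge between 0.07 and 0.08 m); the robot touches nothing.
It fails at once if the horn coin is disturbed (moved more than 25 mm) (distance of horn_coin from where it was at the start of the episode above 0.025 m).
It fails at once if the queen coin is disturbed (moved more than 25 mm) (distance of queen from where it was at the start of the episode above 0.025 m).
It fails at once if the striker is disturbed (moved more than 25 mm) (distance of striker from where it was at the start of the episode above 0.025 m).
It fails at once if the lid of the case is pushed shut (below 1.0 rad) (value of joint case_lid below 1 rad).
Of cup0, cup1 only 1 to 2 are there at a start; the rules pass over those that are not, and their reading is None.
Of bottle0, bottle1, bottle2 only 2 to 3 are there at a start; the rules pass over those that are not, and their reading is None.
At some moment in a run one of cup0, cup1, cup2 may be knocked a few centimetres aside while the robot is not near it.
It also fails if it takes over 210 s, if anything falls off the work surface, if the arm or the gripper's body presses on something with over 40 N, if the wrist force passes 120 N, or if a joint passes its speed limit or range.

ROBOT

A 6-joint arm with a two-finger parallel gripper is mounted at the origin on the work surface. World frame = base frame: x ahead of the robot, y to its left, z up, the work surface at z = 0. Lengths are in mm, angles in rad, forces in N, time in s.
With the tool pointing down it reaches from about 300 to 775 mm from the base axis. Payload 14.6 kg.
Tool frame: the origin (TCP) lies at the very end of the fingers, on their centre line; the grasp point (between the pads) lies 19 mm behind it; z points along the fingers, y is the direction in which the jaws open and shut (so a half turn about z gives the same grasp; the last joint's range is limited). The gripper opens to 94 mm and grips with 3 to 60 N. Pads are 16 mm wide; open, the fingers measure 119 mm over their backs; the gripper's body (75 mm by 177 mm) begins 78 mm behind the grasp point.
Start: joints at [1.165, 0.3, 1.521, -0, 1.321, -0.067], TCP at [182.792, 518.725, 176.146] pointing down, gripper open.
Joint ranges: [-3.03, 3.03], [-0.79, 2.21], [0.23, 2.52], [-1.04, 4.18], [0, 3.07], [-2.55, 2.55]. Speed limits (rad/s): [2.22, 2.22, 2.57, 3.14, 3.14, 3.14].

INTERFACE

Orientations are given as [roll, pitch, yaw] about the fixed x, y, z axes, in that order (R = Rz(yaw) Ry(pitch) Rx(roll)).
In Python, from cell import manip gives the robot as it stands.
- The arm moves only by the shell command python3 -m inch 'ROWS' [FORCE]. ROWS is a JSON object of lists of equal length, an entry for each row: "grip": the opening, from -1 (shut) to 1 (fully open), so that 0 is half open; "travel": the shift along the world's x, y, z in cm, a list of three; "turn": the turn, a rotation vector about the world's x, y, z in degrees, a list of three. A call has 1 to 10 rows; each row is the pose to reach, as a shift and turn from the pose measured when the call began; what a row does not reach only later rows make up. A row lasts 1/8 s, in which the tool goes at most 62.5 mm and 10.7 degrees, less where a joint would pass 70% of its speed; a pose out of reach is approached as far as the arm can. A call with a gripper value outside its range is refused whole. The fingers move at their own pace and stop on an object; FORCE is the grip in N (left out, the last holds). Time passes only in rows, so rows that repeat a pose let the fingers close. It gives the time, the measured TCP pose, the force and the opening at its end, in the units of the state.
- manip.read_state(): the state, without advancing time (a new reading comes with each control period).
- manip.camera(name): name is "scene" or "top" or "wrist"; returns (picture, depth): 384x512x3 uint8, red, green, blue; 384x512 float32, mm along the optical axis (not along the pixel's ray), 0 where there is no reading.
- manip.calibration(name): a dict with "fx", "fy", "cx", "cy" (pixels), "world_from_camera" (4x4, takes a point from camera to world coordinates). Camera axes: x right, y up, looking along -z (the intrinsics and any distortion apply to the point x, -y, -z); pixel columns grow to the right and rows downward; lengths in mm; the calibration is good to about 2 mm. A picture is of the moment at which its call begins: read the wrist's pose just before it. calibration takes no time and is no camera call; for the wrist camera it gives the pose at the moment of the call.
- manip.sign_off(): hands the job in, once; it reports no verdict.
Trained networks look in the newest picture that a camera, given by its name, has taken for a name from the list of things; names that differ only in an ending like _2 or _b are one class to them, and where a whole thing is asked for, a point or a joint stands for the part that bears it (a point fixed in the world has none). Each returns a list of dicts, best first, with "p" (0 to 1); they miss things now and then, are a little off and sometimes report something else, mostly with a low value. They report only what shows in the picture. A call takes as long as a camera call.
- manip.look_for(camera, label): "bbox" ([left, top, right, bottom] in pixels, round what is visible of it).
The state is a dict: "clock": time; "joints": joint angles; "qd": joint speeds; "effort": joint torques, N m; "eef_pos": TCP position; "eef_rot": TCP orientation; "wrist_force": force on the tool from outside, world axes, zero at the start; "moment": the same for the moment, N m; "finger_gap": finger opening in mm.
Only numpy, scipy, OpenCV 4.12 (cv2) and the standard library are available. Lean on these libraries where they do the work, as an engineer would, in place of code of your own. Each camera call takes 0.05 s, during which the arm holds its last target.

## Working session

There is one attempt and no reset: what is moved stays moved. The work goes in short steps, Python scripts to look and compute and a shell command to move; the robot and the scene stay as the last step left them, time stands still between calls to the robot, and variables do not carry over. Pictures are saved under pics/ and viewed, and the job is handed in when it is done.

```bash
ls; mkdir -p pics
cat > h.py <<'E'
import numpy as np, cv2
from cell import manip
def snap(n,f):
    im,d=manip.camera(n); cv2.imwrite('pics/'+f+'.png',cv2.cvtColor(im,cv2.COLOR_RGB2BGR)); 
    c=manip.calibration(n); np.savez('/tmp/'+f+'.npz',im=im,d=d,**{k:np.array(c[k]) for k in c if c[k] is not None and k in('fx','fy','cx','cy','world_from_camera')})
    return im,d,c
def cloud(d,c):
    v,u=np.mgrid[0:d.shape[0],0:d.shape[1]]
    x=(u-c['cx'])/c['fx']*d; y=-(v-c['cy'])/c['fy']*d
    P=np.stack([x,y,-d,np.ones_like(d)],-1)@np.array(c['world_from_camera']).T
    P=P[...,:3]; P[d==0]=np.nan
    return P
E
python3 - <<'E'
from h import *
print(manip.read_state())
for n in('scene','top','wrist'):
    im,d,c=snap(n,n+'0'); print(n,{k:np.round(v,3).tolist() if not isinstance(v,str) else v for k,v in c.items()})
E
```

```text
pics
{'clock': 0.0, 'joints': array([ 1.16540781e+00,  3.00471079e-01,  1.52160647e+00, -2.22498347e-05,
        1.32068674e+00, -6.65786932e-02]), 'qd': array([ 0.00165737, -0.00055702,  0.00024537, -0.00028809, -0.00094847,
       -0.00030686]), 'effort': array([-3.48988069e-03, -5.31794751e+01, -3.52736771e+01,  7.06623774e-02,
        2.43997585e-02, -8.42062036e-05]), 'eef_pos': array([182.67793967, 518.45290491, 175.57561972]), 'eef_rot': array([-3.14042218e+00, -5.64450740e-05,  2.80278832e+00]), 'wrist_force': array([-0.49111517, -1.06774337,  0.03149159]), 'moment': array([-0.01224642, -0.00545818, -0.08224264]), 'finger_gap': 93.62852941914782}
scene {'fx': 434.609, 'fy': 434.609, 'cx': 252.426, 'cy': 187.045, 'world_from_camera': [[-0.559, -0.723, 0.405, 1021.718], [0.829, -0.492, 0.266, 453.596], [0.007, 0.484, 0.875, 1136.433], [0.0, 0.0, 0.0, 1.0]]}
top {'fx': 485.617, 'fy': 485.617, 'cx': 255.012, 'cy': 184.683, 'world_from_camera': [[0.027, 0.986, -0.165, 249.846], [-1.0, 0.028, 0.004, 133.45], [0.008, 0.164, 0.986, 1759.403], [0.0, 0.0, 0.0, 1.0]]}
wrist {'fx': 268.948, 'fy': 268.948, 'cx': 255.144, 'cy': 188.449, 'world_from_camera': [[0.333, -0.907, -0.257, 108.434], [0.943, 0.32, 0.091, 546.179], [-0.001, -0.273, 0.962, 384.669], [0.0, 0.0, 0.0, 1.0]]}
```

View pics/scene0.png

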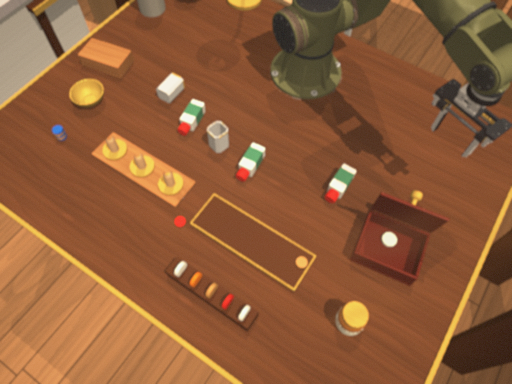

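View pics/top0.png

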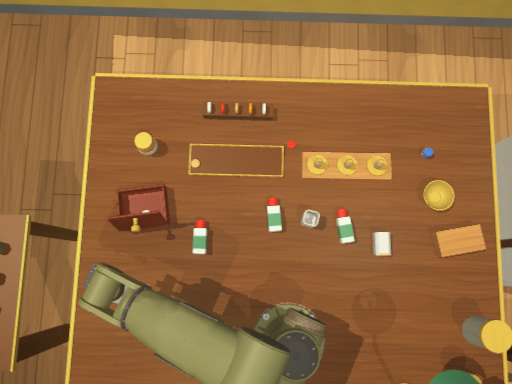

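View pics/wrist0.png

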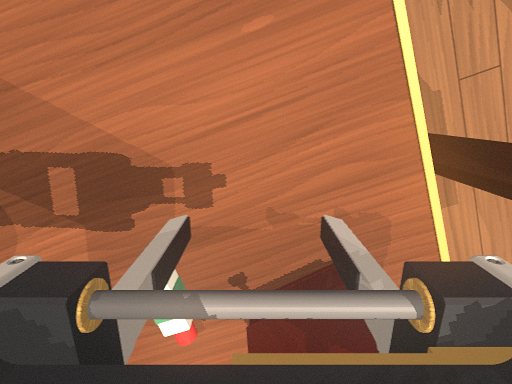

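Run:
```python
from h import *
for n in('scene','top'):
    for l in('cup0','cup2','bottle0','stand','ledge','horn_coin','queen','striker'):
        r=manip.look_for(n,l); print(n,l,[(np.round(x['bbox']).astype(int).tolist(),round(x['p'],2)) for x in r])
z=np.load('/tmp/top0.npz'); P=cloud(z['d'],z)
for nm,(u,v) in dict(cupx=(382,243),cup2=(311,218),b1=(274,219),b2=(345,230),b0=(201,241),ledge=(236,160),p0=(317,164),p1=(347,164),p2=(377,165),queen=(292,145)).items(): print(nm,np.round(P[v,u]))
a=cv2.imread('pics/top0.png')[180:270,180:410]; cv2.imwrite('pics/topz.png',cv2.resize(a,None,fx=3.4,fy=3.4,interpolation=2))
a=cv2.imread('pics/scene0.png')[60:210,60:260]; cv2.imwrite('pics/scz.png',cv2.resize(a,None,fx=4,fy=4,interpolation=2))
```

```text
scene cup0 [([207, 123, 230, 152], 0.81), ([159, 73, 184, 104], 0.69)]
scene cup2 [([207, 123, 230, 152], 0.81), ([159, 73, 184, 104], 0.69)]
scene bottle0 [([234, 142, 263, 183], 0.82), ([177, 99, 207, 138], 0.69), ([325, 163, 356, 206], 0.67), ([384, 233, 401, 247], 0.2)]
scene stand [([92, 134, 194, 208], 0.62)]
scene ledge [([192, 197, 315, 292], 0.67), ([374, 190, 448, 233], 0.36)]
scene horn_coin [([89, 133, 193, 206], 0.59)]
scene queen [([175, 222, 185, 226], 0.41)]
scene striker [([380, 233, 399, 247], 0.71), ([205, 121, 229, 154], 0.16)]
top cup0 [([300, 210, 322, 229], 0.84), ([373, 230, 389, 252], 0.78)]
top cup2 [([300, 210, 322, 229], 0.84), ([373, 230, 389, 252], 0.78)]
top bottle0 [([195, 222, 204, 254], 0.78), ([337, 207, 354, 244], 0.64), ([267, 196, 280, 232], 0.59)]
top stand [([304, 150, 391, 182], 0.9)]
top ledge [([189, 143, 279, 176], 0.65), ([302, 150, 391, 183], 0.56)]
top horn_coin [([196, 162, 201, 167], 0.47), ([301, 148, 391, 181], 0.46)]
top queen []
top striker []
cupx [ 340. -321.   58.]
cup2 [426. -79.   2.]
b1 [415.  57.  42.]
b2 [ 383. -194.   48.]
b0 [331. 312.  40.]
ledge [632. 200.   8.]
p0 [613. -92.  66.]
p1 [ 618. -200.   61.]
p2 [ 618. -308.   56.]
queen [696.  -6.   4.]
```

View pics/topz.png

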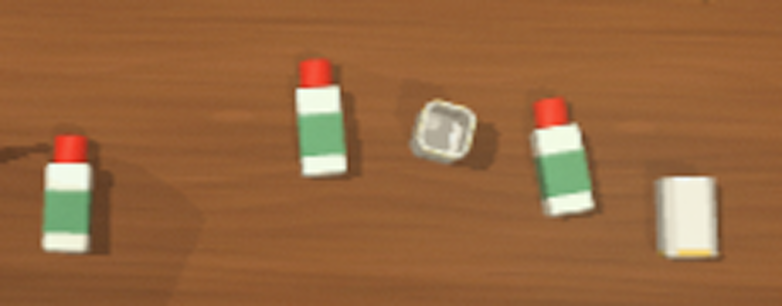

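View pics/scz.png

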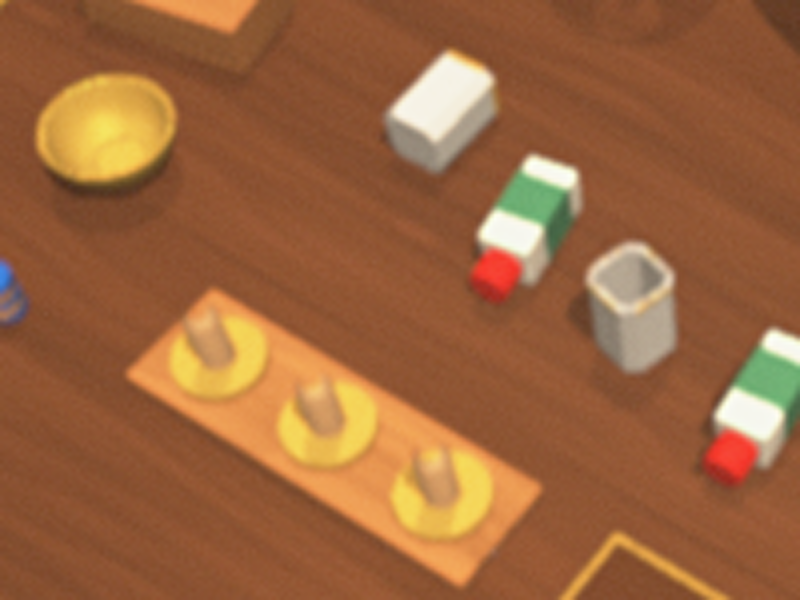

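```bash
python3 -m inch '{"grip":[1,1,1,1,1,1],"travel":[[10,-15,10],[10,-15,10],[10,-15,10],[10,-15,10],[10,-15,10],[10,-15,10]],"turn":[[0,0,20],[0,0,20],[0,0,20],[0,0,20],[0,0,20],[0,0,20]]}'; python3 -c "
from h import *
s=manip.read_state();print(s['joints'],s['eef_pos'],s['eef_rot'])"
python3 -m inch '{"grip":[1,1,1,1,1,1],"travel":[[5,-4,10],[5,-4,10],[5,-4,10],[5,-4,10],[5,-4,10],[5,-4,10]],"turn":[[-20,0,0],[-20,0,0],[-20,0,0],[-20,0,0],[-20,0,0],[-20,0,0]]}'; python3 -c "
from h import *
s=manip.read_state();print(s['joints'],s['eef_pos'],s['eef_rot']);snap('wrist','w1');snap('top','t1')"
```

```text
clock: 1.7
eef_pos: [282.1, 369.4, 275.0]
eef_rot: [-3.14, -0.001, -3.131]
wrist_force: [-0.1, 0.1, -0.5]
finger_gap: 94.3
[ 8.39673056e-01  4.69926661e-02  1.58900182e+00  1.86425939e-04
  1.50734084e+00 -7.42227636e-01] [282.05331382 369.35898429 275.02855018] [-3.14043411e+00 -1.31502603e-03 -3.13050103e+00]
clock: 2.45
eef_pos: [331.7, 329.2, 374.8]
eef_rot: [-2.792, -0.005, -3.131]
wrist_force: [0.5, 0.3, 1.3]
finger_gap: 94.0
[ 0.84829452  0.22555119  1.20540742 -0.24716008  1.96759545 -0.80003905] [331.66322123 329.24892389 374.76560695] [-2.79174575 -0.00519535 -3.13135687]
```

```bash
cat > kin.py <<'E'
import numpy as np
from scipy.spatial.transform import Rotation as R
from scipy.optimize import least_squares
D=[([1.1654,.30047,1.52161,0,1.32069,-.06658],[182.678,518.453,175.576]),
([.83967306,.04699267,1.58900182,.000186,1.50734,-.7422276],[282.053,369.359,275.029]),
([.84829452,.22555119,1.20540742,-.24716008,1.96759545,-.80003905],[331.663,329.249,374.766])]
def rot(q): return R.from_euler('ZYZYZ',[q[0],q[1]+q[2],q[3],q[4],q[5]+np.pi/2])
def fk(q,p):
    h,a,L1,e,L2,t=p
    z=R.from_euler('Z',q[0])
    v=np.array([a,0,h])+R.from_euler('Y',q[1]).apply([0,0,L1])+R.from_euler('Y',q[1]+q[2]).apply([e,0,L2])
    r=rot(q)
    return z.apply(v)+r.apply([0,0,t]),r
p0=np.array([400,0,400,0,400,250.])
def fit(D):
    f=lambda p: np.concatenate([(fk(q,p)[0]-x) for q,x in D]+[(p-p0)*.002])
    return least_squares(f,p0).x
LO=np.array([-3.03,-.79,.23,-1.04,0,-2.55]);HI=np.array([3.03,2.21,2.52,4.18,3.07,2.55])
def ik(pos,r,p,q0,w=200):
    f=lambda q: np.concatenate([fk(q,p)[0]-pos,w*(rot(q).inv()*r).as_rotvec()])
    s=least_squares(f,np.clip(q0,LO+.01,HI-.01),bounds=(LO,HI)); return s.x,np.linalg.norm(s.fun)
P=fit(D)
if __name__=='__main__':
    print(P); 
    for q,x in D: print(fk(q,P)[0]-x)
    print(rot(D[2][0]).as_euler('xyz'))
E
python3 kin.py
```

```text
Traceback (most recent call last):
  File "kin.py", line 22, in <module>
    P=fit(D)
  File "kin.py", line 17, in fit
    return least_squares(f,p0).x
           ~~~~~~~~~~~~~^^^^^^
  File "kin.py", line 16, in <lambda>
    f=lambda p: np.concatenate([(fk(q,p)[0]-x) for q,x in D]+[(p-p0)*.002])
                                 ~~^^^^^
  File "kin.py", line 12, in fk
    r=rot(q)
  File "kin.py", line 7, in rot
    def rot(q): return R.from_euler('ZYZYZ',[q[0],q[1]+q[2],q[3],q[4],q[5]+np.pi/2])
                       ~~~~~~~~~~~~^^^^^^^^^^^^^^^^^^^^^^^^^^^^^^^^^^^^^^^^^^^^^^^^^
  File "scipy/spatial/transform/_rotation.pyx", line 1413, in scipy.spatial.transform._rotation.Rotation.from_euler
ValueError: Expected axis specification to be a non-empty string of upto 3 characters, got ZYZYZ
```

View pics/w1.png

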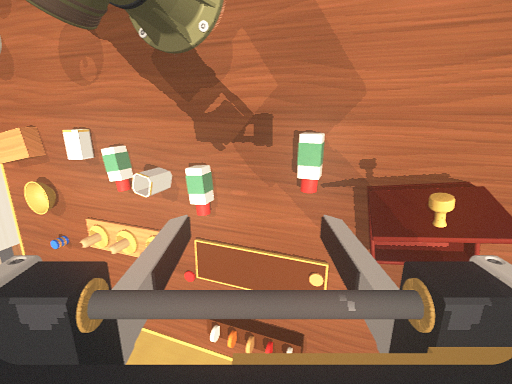

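View pics/t1.png

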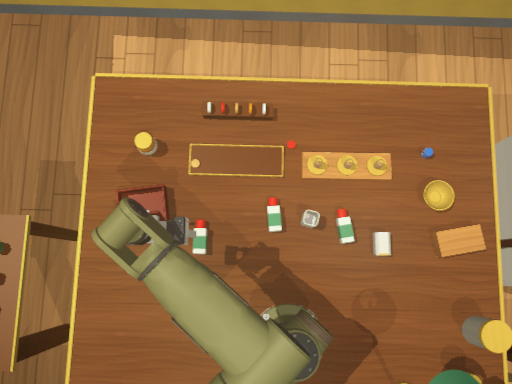

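```bash
sed -i "s/^def rot.*/def rot(q): return R.from_euler('ZYZ',[q[0],q[1]+q[2],q[3]])*R.from_euler('YZ',[q[4],q[5]+np.pi\/2])/" kin.py; python3 kin.py
```

```text
[ 31.69883383 -26.64312305 333.11638704 -83.09872366 470.48082228
 139.13751785]
[ 33.50400836 -14.73039954  -1.31761343]
[ 27.51515034 -24.18317369   2.55058184]
[ 0.20749696 -0.24468394 -1.23149505]
[-2.79174575 -0.00519534 -3.13135687]
```

```bash
python3 - <<'E'
s=open('kin.py').read()
s=s.replace("h,a,L1,e,L2,t=p","h,a,L1,e,L2,t,b,c=p").replace("apply([e,0,L2])","apply([e,b,L2])").replace("return z.apply(v)+r.apply([0,0,t]),r","return z.apply(v)+R.from_euler('ZYZ',[q[0],q[1]+q[2],q[3]]).apply([0,c,0])+r.apply([0,0,t]),r").replace("400,250.]","400,250.,20,20]")
open('kin.py','w').write(s)
E
python3 kin.py
```

```text
[2.21225437e+02 8.64134244e-03 4.24189793e+02 4.09055973e+01
 4.47494936e+02 2.99944360e+02 3.65985000e+01 1.66001602e-03]
[-0.00336549 -0.0018555   0.00088549]
[0.00227683 0.00222671 0.00017565]
[ 0.0015685  -0.00157661 -0.00034604]
[-2.79174575 -0.00519534 -3.13135687]
```

```bash
python3 -m inch '{"grip":[1,1,1,1,1,1,1,1,1],"travel":[[0,-12,0],[0,-12,0],[0,-12,0],[0,-12,0],[0,-12,0],[0,-12,0],[0,-12,0],[0,-12,0],[0,-12,0]],"turn":[[65,0,0],[65,0,0],[65,0,0],[65,0,0],[65,0,0],[65,0,0],[65,0,0],[65,0,0],[65,0,0]]}'; python3 -c "
from h import *
s=manip.read_state();print(s['joints'].tolist(),s['eef_pos'].tolist(),s['eef_rot']);snap('wrist','w2')"
```

```text
clock: 3.68
eef_pos: [331.8, 209.4, 375.3]
eef_rot: [2.358, 0.008, -3.132]
wrist_force: [0.6, 0.4, -0.4]
finger_gap: 93.7
[-0.11710391237778049, -0.28050380156214777, 1.8513885143756805, 0.7797798517423113, 1.6541587595685983, -1.6660563441022684] [331.8088614091511, 209.4257703071678, 375.3495995528453] [ 2.35832765  0.00785133 -3.13244282]
```

Run:
```python
from kin import *
q=[-0.11710391237778049, -0.28050380156214777, 1.8513885143756805, 0.7797798517423113, 1.6541587595685983, -1.6660563441022684]
x,r=fk(q,P); print(x,r.as_euler('xyz'))
# feasibility: tool dir with azimuth phi, tilt down tau; jaw horizontal; two flips
def tool(phi,tau,flip):
    z=np.array([np.cos(phi)*np.cos(tau),np.sin(phi)*np.cos(tau),-np.sin(tau)])
    y=np.array([-np.sin(phi),np.cos(phi),0])*flip
    return R.from_matrix(np.stack([np.cross(y,z),y,z],1))
rng=np.random.default_rng(0)
def allik(g,r):
    pos=g+r.apply([0,0,19]); out=[]
    for j4 in(-.6,.8,1.57,2.5,3.5):
      for j5 in(.5,1.5):
       for j6 in(-1.5,0,1.5):
        q,e=ik(pos,r,P,[np.arctan2(g[1],g[0]),0,1.9,j4,j5,j6])
        if e<1 and not any(np.abs(q-o).max()<.05 for o in out): out.append(q)
    return out
for nm,g in dict(L=[632,290,75],M=[632,210,75],N=[632,130,75],p0=[615,-92,75],p1=[618,-200,75],p2=[618,-308,75]).items():
  for phi in (-60,-30,0,30,60,90):
    for tau in(0,30):
      for fl in(1,-1):
        o=allik(np.array(g,float),tool(np.radians(phi),np.radians(tau),fl))
        for q in o: print(nm,phi,tau,fl,np.round(q,2))
```

```text
[331.81517402 209.43130977 375.35416645] [ 2.35832765  0.00785133 -3.13244282]
L -60 30 1 [ 0.72  0.94  1.14 -1.02  1.48  0.54]
L 0 0 1 [0.61 0.84 1.9  3.79 1.25 1.33]
L 0 0 -1 [ 0.61  0.84  1.9   3.79  1.25 -1.81]
L 30 0 1 [0.28 0.82 2.   2.88 1.25 1.65]
L 30 0 -1 [ 0.28  0.82  2.    2.88  1.25 -1.49]
L 30 30 1 [0.3  0.51 1.96 2.64 0.41 1.92]
L 30 30 -1 [ 0.3   0.51  1.96  2.64  0.41 -1.22]
L 60 0 1 [0.02 0.88 1.79 2.07 1.33 1.98]
L 60 0 -1 [ 0.02  0.88  1.79  2.07  1.33 -1.16]
L 60 30 1 [0.08 0.6  1.79 1.6  0.79 2.48]
L 60 30 -1 [ 0.08  0.6   1.79  1.6   0.79 -0.67]
L 90 0 1 [-0.04  1.04  1.38  1.54  1.6   2.29]
L 90 0 -1 [-0.04  1.04  1.38  1.54  1.6  -0.85]
L 90 30 -1 [ 0.02  0.79  1.43  1.15  1.25 -0.58]
M 0 0 1 [0.45 0.81 2.02 3.61 1.29 1.43]
M 0 0 -1 [ 0.45  0.81  2.02  3.61  1.29 -1.71]
M 0 30 1 [0.41 0.49 2.   3.96 0.5  1.03]
M 0 30 -1 [ 0.41  0.49  2.    3.96  0.5  -2.11]
M 30 0 1 [0.08 0.8  2.05 2.69 1.31 1.7 ]
M 30 0 -1 [ 0.08  0.8   2.05  2.69  1.31 -1.45]
M 30 30 1 [0.12 0.47 2.03 2.36 0.5  2.08]
M 30 30 -1 [ 0.12  0.47  2.03  2.36  0.5  -1.06]
M 60 0 1 [-0.14  0.88  1.
[... 3346 characters left out ...]
3.17  0.38 -1.59]
p2 0 0 1 [-0.82  0.85  1.89  2.28  1.3   1.87]
p2 0 0 -1 [-0.82  0.85  1.89  2.28  1.3  -1.27]
p2 0 30 1 [-0.76  0.55  1.88  1.82  0.67  2.39]
p2 0 30 -1 [-0.76  0.55  1.88  1.82  0.67 -0.75]
p2 30 0 1 [-0.94  0.97  1.53  1.66  1.51  2.2 ]
p2 30 0 -1 [-0.94  0.97  1.53  1.66  1.51 -0.94]
p2 30 30 1 [-0.87  0.72  1.57  1.25  1.11  2.55]
p2 30 30 -1 [-0.87  0.72  1.57  1.25  1.11 -0.59]
p2 60 0 1 [-0.91  1.2   1.02  1.33  1.87  2.46]
p2 60 0 -1 [-0.91  1.2   1.02  1.33  1.87 -0.68]
p2 60 30 1 [-0.86  0.95  1.13  0.96  1.58  2.54]
p2 60 30 -1 [-0.86  0.95  1.13  0.96  1.58 -0.6 ]
p2 90 30 1 [-0.77  1.24  0.56  0.78  2.06  2.48]
p2 90 30 -1 [-0.77  1.24  0.56  0.78  2.06 -0.66]
```

```bash
cat > seg.py <<'E'
from h import *
def load(f):
    z=np.load('/tmp/'+f+'.npz'); return z['im'],cloud(z['d'],z)
def rect(f,c,zr,rad=75,show=True):
    im,P=load(f)
    m=(np.hypot(P[...,0]-c[0],P[...,1]-c[1])<rad)&(P[...,2]>zr[0])&(P[...,2]<zr[1])
    if m.sum()<8: return None
    # keep components
    q=P[m]; r=cv2.minAreaRect(q[:,:2].astype(np.float32))
    return dict(n=int(m.sum()),c=np.round(r[0],1).tolist(),s=np.round(r[1],1).tolist(),a=round(r[2],1),z=np.round(np.percentile(q[:,2],[5,50,95]),1).tolist())
if __name__=='__main__':
    import sys
    for nm,c,zr,rad in [('b0',(336,312),(25,70),75),('b1',(420,58),(25,70),70),('b2',(390,-196),(25,70),70),('cx',(340,-321),(30,70),60),('cup2',(426,-79),(60,100),50),('peg0',(615,-92),(50,95),30),('peg1',(615,-200),(50,95),30),('peg2',(615,-308),(50,95),30),('ledge',(632,200),(8,23),250)]:
        for f in sys.argv[1:]: print(nm,f,rect(f,c,zr,rad))
E
python3 seg.py top0 scene0 w1 w2
```

```text
b0 top0 {'n': 405, 'c': [346.9, 316.7], 's': [117.2, 44.6], 'a': 0.2, 'z': [32.4, 41.1, 48.0]}
b0 scene0 {'n': 514, 'c': [351.8, 320.3], 's': [117.5, 45.2], 'a': 0.1, 'z': [28.4, 39.1, 43.2]}
b0 w1 {'n': 1298, 'c': [349.8, 322.0], 's': [119.3, 44.6], 'a': 0.5, 'z': [32.8, 44.2, 46.1]}
b0 w2 {'n': 1376, 'c': [350.3, 321.7], 's': [120.2, 46.3], 'a': 0.4, 'z': [29.1, 44.7, 46.5]}
b1 top0 {'n': 377, 'c': [432.1, 55.9], 's': [114.8, 44.8], 'a': 6.1, 'z': [31.2, 41.6, 49.3]}
b1 scene0 {'n': 464, 'c': [435.1, 60.1], 's': [107.4, 46.1], 'a': 4.2, 'z': [29.5, 39.1, 43.3]}
b1 w1 {'n': 857, 'c': [432.9, 61.4], 's': [112.1, 47.1], 'a': 5.2, 'z': [28.7, 43.8, 45.9]}
b1 w2 {'n': 1424, 'c': [416.3, 66.4], 's': [37.4, 81.6], 'a': 89.6, 'z': [42.7, 45.0, 46.7]}
b2 top0 {'n': 407, 'c': [400.6, -197.4], 's': [118.1, 46.7], 'a': 8.8, 'z': [30.4, 41.6, 49.5]}
b2 scene0 {'n': 418, 'c': [403.8, -193.2], 's': [111.0, 48.2], 'a': 10.8, 'z': [29.1, 39.0, 43.3]}
b2 w1 {'n': 714, 'c': [400.8, -190.9], 's': [115.0, 47.4], 'a': 11.1, 'z': [27.7, 43.5, 45.7]}
b2 w2 None
cx top0 {'n': 359, 'c': [341.0, -328.2], 's'
[... 1084 characters left out ...]
g2 top0 {'n': 43, 'c': [625.2, -318.3], 's': [26.0, 26.1], 'a': 41.8, 'z': [54.1, 67.3, 78.9]}
peg2 scene0 {'n': 60, 'c': [633.9, -307.8], 's': [18.8, 24.6], 'a': 69.0, 'z': [51.7, 65.0, 72.7]}
peg2 w1 {'n': 105, 'c': [624.2, -306.6], 's': [27.4, 17.4], 'a': 27.3, 'z': [51.2, 66.1, 77.1]}
peg2 w2 None
ledge top0 {'n': 2732, 'c': [616.6, 190.5], 's': [452.5, 470.4], 'a': 33.7, 'z': [8.7, 13.5, 20.1]}
ledge scene0 {'n': 4832, 'c': [631.4, 162.5], 's': [438.8, 423.4], 'a': 0.2, 'z': [8.8, 11.9, 16.5]}
ledge w1 {'n': 5183, 'c': [635.8, 202.7], 's': [370.2, 349.8], 'a': 72.2, 'z': [12.1, 15.5, 17.7]}
ledge w2 {'n': 1076, 'c': [608.2, 283.9], 's': [387.1, 189.4], 'a': 7.4, 'z': [10.1, 16.4, 20.7]}
```

View pics/w2.png

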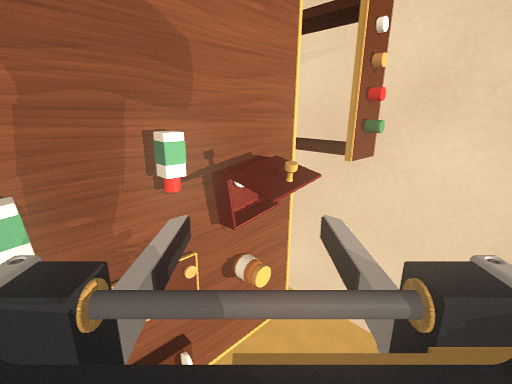

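```bash
cat > plan.py <<'E'
from kin import *
from scipy.spatial.transform import Slerp
def tool(phi,tau,fl,roll=0):
    phi,tau=np.radians(phi),np.radians(tau)
    z=np.array([np.cos(phi)*np.cos(tau),np.sin(phi)*np.cos(tau),-np.sin(tau)])
    y=np.array([-np.sin(phi),np.cos(phi),0])*fl
    return R.from_matrix(np.stack([np.cross(y,z),y,z],1))*R.from_euler('z',roll,degrees=True)
def walk(wps,q,n=12,verb=True):
    """wps: list of (grasp pt, R). q start joints. prints joints at wps, max step"""
    x,r=fk(q,P); cur=(x-r.apply([0,0,19]),r)
    for g,rr in wps:
        g=np.array(g,float); sl=Slerp([0,1],R.concatenate([cur[1],rr])); mx=0;em=0
        rv=(rr*cur[1].inv()).as_rotvec(degrees=True)
        for k in range(1,n+1):
            s=k/n; ri=sl(s); gi=cur[0]+(g-cur[0])*s
            q2,e=ik(gi+ri.apply([0,0,19]),ri,P,q); mx=max(mx,np.abs(q2-q).max()); em=max(em,e); q=q2
        if verb: print('TCP',np.round(g+rr.apply([0,0,19]),1),'d',np.round(((g+rr.apply([0,0,19]))-(cur[0]+cur[1].apply([0,0,19])))/10,2),'turn',np.round(rv,1),'q',np.round(q,2),'mxstep %.2f err %.1f'%(mx,em))
        cur=(g,rr)
    return q
def now():
    from cell import manip
    return manip.read_state()['joints']
E
python3 - <<'E'
from plan import *
q0=now()
for fl in(-1,1):
  for seq in (['tilt'],['yaw']):
    print(fl,seq)
    w=[((355,322,150),tool(0,110,fl)),((355,322,26),tool(0,110,fl)),((355,322,250),tool(0,110,fl))]
    if seq==['yaw']: w+=[((450,300,250),tool(60,100,fl)),((500,300,250),tool(60,60,fl)),((560,290,250),tool(60,20,fl)),((632,290,82),tool(60,20,fl))]
    else: w+=[((450,300,250),tool(30,60,fl)),((560,290,250),tool(60,20,fl)),((632,290,82),tool(60,20,fl))]
    walk(w,q0)
E
```

```text
-1 ['tilt']
TCP [348.5 322.  132.1] d [  1.67  11.24 -24.32] turn [ 27.3 -64.6 156.8] q [ 0.92  0.03  2.33 -1.04  0.34 -2.55] mxstep 0.49 err 221.7
TCP [348.5 322.    8.1] d [  0.    0.  -12.4] turn [0. 0. 0.] q [ 0.84  0.3   2.29 -1.04  0.18 -2.55] mxstep 0.02 err 215.1
TCP [348.5 322.  232.1] d [ 0.   0.  22.4] turn [0. 0. 0.] q [ 1.12 -0.11  2.13 -0.75  0.85 -2.55] mxstep 0.14 err 245.9
TCP [458.2 304.8 233.5] d [10.97 -1.72  0.14] turn [ 13.1 -48.8  28.1] q [ 0.95 -0.03  2.11 -1.04  0.68 -2.55] mxstep 0.17 err 239.7
TCP [568.9 305.5 243.5] d [11.07  0.07  1.  ] turn [ 28.6 -28.6  28.8] q [ 0.52 -0.    2.05 -1.04  0.   -2.55] mxstep 0.08 err 289.0
TCP [640.9 305.5  75.5] d [  7.2   0.  -16.8] turn [0. 0. 0.] q [ 0.48  0.41  1.84 -1.04  0.   -2.55] mxstep 0.04 err 310.2
-1 ['yaw']
TCP [348.5 322.  132.1] d [  1.67  11.24 -24.32] turn [ 27.3 -64.6 156.8] q [ 0.92  0.03  2.33 -1.04  0.34 -2.55] mxstep 0.49 err 221.7
TCP [348.5 322.    8.1] d [  0.    0.  -12.4] turn [0. 0. 0.] q [ 0.84  0.3   2.29 -1.04  0.18 -2.55] mxstep 0.02 err 215.1
TCP [348.5 322.  232.1] d [ 0.   0.  22.4] tur
[... 1561 characters left out ...]
0. 0. 0.] q [ 0.55  0.53  1.67  0.19  1.25 -1.11] mxstep 0.02 err 0.0
TCP [348.5 322.  232.1] d [ 0.   0.  22.4] turn [0. 0. 0.] q [ 0.55  0.28  1.45  0.18  1.7  -1.02] mxstep 0.04 err 0.0
TCP [448.4 297.1 231.3] d [ 9.98 -2.49 -0.09] turn [ 5.2 -9.1 59.8] q [ 0.56  0.35  1.34 -0.08  1.61 -2.05] mxstep 0.09 err 0.0
TCP [504.8 308.2 233.5] d [5.64 1.11 0.23] turn [ 34.6 -20.   -0. ] q [ 0.31  0.1   1.73  0.42  0.96 -2.48] mxstep 0.07 err 0.0
TCP [568.9 305.5 243.5] d [ 6.42 -0.28  1.  ] turn [ 34.6 -20.   -0. ] q [ 0.31  0.05  1.87  0.74  0.52 -2.55] mxstep 0.07 err 93.1
TCP [640.9 305.5  75.5] d [  7.2   0.  -16.8] turn [0. 0. 0.] q [ 0.33  0.44  1.73  0.67  0.34 -2.55] mxstep 0.03 err 124.4
```

Run:
```python
from plan import *
q0=now()
fl=-1
pre=[((345,260,230),tool(0,90,1)),((350,300,200),tool(90,90,-1)),((355,322,150),tool(0,90,-1)),((355,322,26),tool(0,110,fl)),((355,322,250),tool(0,110,fl))]
walk(pre+[((450,300,250),tool(60,100,fl)),((500,300,250),tool(60,60,fl)),((560,290,250),tool(60,20,fl)),((632,290,82),tool(60,20,fl))],q0)
print()
walk(pre+[((450,300,250),tool(30,60,fl)),((560,290,250),tool(60,20,fl)),((632,290,82),tool(60,20,fl))],q0)
```

```text
TCP [345. 260. 211.] d [  1.32   5.04 -16.44] turn [-44.9   0.2  -0.7] q [ 0.56  0.    1.78 -0.    1.36 -1.01] mxstep 0.07 err 0.0
TCP [350. 300. 181.] d [ 0.5  4.  -3. ] turn [  0.   0. -90.] q [ 0.63  0.1   1.75 -0.    1.29  0.63] mxstep 0.14 err 0.0
TCP [355. 322. 131.] d [ 0.5  2.2 -5. ] turn [  0.   0. -90.] q [0.66 0.19 1.77 0.   1.18 2.23] mxstep 0.13 err 0.0
TCP [348.5 322.    8.1] d [ -0.65   0.   -12.29] turn [-0. 20.  0.] q [0.55 0.53 1.67 0.19 1.25 2.04] mxstep 0.03 err 0.0
TCP [348.5 322.  232.1] d [ 0.   0.  22.4] turn [0. 0. 0.] q [0.55 0.28 1.45 0.18 1.7  2.12] mxstep 0.04 err 0.0
TCP [448.4 297.1 231.3] d [ 9.98 -2.49 -0.09] turn [ 5.2 -9.1 59.8] q [ 0.56  0.35  1.34 -0.08  1.61  1.09] mxstep 0.09 err 0.0
TCP [504.8 308.2 233.5] d [5.64 1.11 0.23] turn [ 34.6 -20.   -0. ] q [0.31 0.1  1.73 0.42 0.96 0.66] mxstep 0.07 err 0.0
TCP [568.9 305.5 243.5] d [ 6.42 -0.28  1.  ] turn [ 34.6 -20.    0. ] q [ 0.06  0.21  1.97  1.59  0.9  -0.51] mxstep 0.11 err 0.0
TCP [640.9 305.5  75.5] d [  7.2   0.  -16.8] turn [0. 0. 0.] q [ 0.05  0.66  1.82  1.81  0.95 -0.88] mxstep 0.04 e
[... 295 characters left out ...]
-5. ] turn [  0.   0. -90.] q [0.66 0.19 1.77 0.   1.18 2.23] mxstep 0.13 err 0.0
TCP [348.5 322.    8.1] d [ -0.65   0.   -12.29] turn [-0. 20.  0.] q [0.55 0.53 1.67 0.19 1.25 2.04] mxstep 0.03 err 0.0
TCP [348.5 322.  232.1] d [ 0.   0.  22.4] turn [0. 0. 0.] q [0.55 0.28 1.45 0.18 1.7  2.12] mxstep 0.04 err 0.0
TCP [458.2 304.8 233.5] d [10.97 -1.72  0.14] turn [ 13.1 -48.8  28.1] q [ 0.52 -0.06  1.88  0.    0.79  1.56] mxstep 0.09 err 0.0
TCP [568.9 305.5 243.5] d [11.07  0.07  1.  ] turn [ 28.6 -28.6  28.8] q [ 0.06  0.21  1.97  1.59  0.9  -0.51] mxstep 0.23 err 0.0
TCP [640.9 305.5  75.5] d [  7.2   0.  -16.8] turn [0. 0. 0.] q [ 0.05  0.66  1.82  1.81  0.95 -0.88] mxstep 0.04 err 0.0
```

```bash
python3 -m inch '{"grip":[1,1,1,1,1],"travel":[[1.3,5,-16],[1.3,5,-16],[1.3,5,-16],[1.3,5,-16],[1.3,5,-16]],"turn":[[-45,0,0],[-45,0,0],[-45,0,0],[-45,0,0],[-45,0,0]]}' 25 | tail -4
python3 -m inch '{"grip":[1,1,1,1,1,1,1,1,1],"travel":[[0.5,4,-3],[0.5,4,-3],[0.5,4,-3],[0.5,4,-3],[0.5,4,-3],[0.5,4,-3],[0.5,4,-3],[0.5,4,-3],[0.5,4,-3]],"turn":[[0,0,-90],[0,0,-90],[0,0,-90],[0,0,-90],[0,0,-90],[0,0,-90],[0,0,-90],[0,0,-90],[0,0,-90]]}' | tail -4
python3 -m inch '{"grip":[1,1,1,1,1,1,1,1,1],"travel":[[0.5,2,-4],[0.5,2,-4],[0.5,2,-4],[0.5,2,-4],[0.5,2,-4],[0.5,2,-4],[0.5,2,-4],[0.5,2,-4],[0.5,2,-4]],"turn":[[0,0,-90],[0,0,-90],[0,0,-90],[0,0,-90],[0,0,-90],[0,0,-90],[0,0,-90],[0,0,-90],[0,0,-90]]}'
cat >> plan.py <<'E'
def go(wps,n=12):
    from cell import manip
    s=manip.read_state(); print('t',round(s['clock'],2),'pos',np.round(s['eef_pos'],1),'rot',np.round(s['eef_rot'],3),'gap',round(s['finger_gap'],1),'F',np.round(s['wrist_force'],1))
    global P
    x,_=fk(s['joints'],P); print('fkerr',np.round(x-s['eef_pos'],1))
    return walk(wps,s['joints'],n)
E
python3 - <<'E'
from plan import *
from h import snap
snap('wrist','w3')
go([((355,322,80),tool(0,110,-1)),((355,322,26),tool(0,110,-1))])
E
python3 seg.py w3 2>/dev/null| head -1
```

```text
eef_pos: [344.3, 261.8, 215.5]
eef_rot: [-3.137, -0.0, -3.124]
wrist_force: [-0.7, 0.6, 0.2]
finger_gap: 94.0
eef_pos: [349.4, 301.8, 185.9]
eef_rot: [-3.138, -0.003, 1.584]
wrist_force: [-0.3, -0.6, -0.2]
finger_gap: 94.1
clock: 6.6
eef_pos: [354.6, 321.8, 146.4]
eef_rot: [-3.135, -0.003, 0.009]
wrist_force: [-0.1, -0.4, 1.2]
finger_gap: 93.9
t 6.65 pos [354.6 321.8 146.4] rot [-3.136e+00 -3.000e-03  7.000e-03] gap 93.7 F [0.7 0.7 0.2]
fkerr [0. 0. 0.]
TCP [348.5 322.   62.1] d [-0.61  0.02 -8.42] turn [-0.4 20.2 -0.3] q [0.55 0.45 1.64 0.19 1.35 2.06] mxstep 0.03 err 0.0
TCP [348.5 322.    8.1] d [ 0.   0.  -5.4] turn [0. 0. 0.] q [0.55 0.53 1.67 0.19 1.25 2.04] mxstep 0.01 err 0.0
b0 w3 {'n': 3267, 'c': [350.3, 320.7], 's': [119.5, 44.5], 'a': 0.5, 'z': [33.4, 44.2, 45.5]}
```

View pics/w3.png

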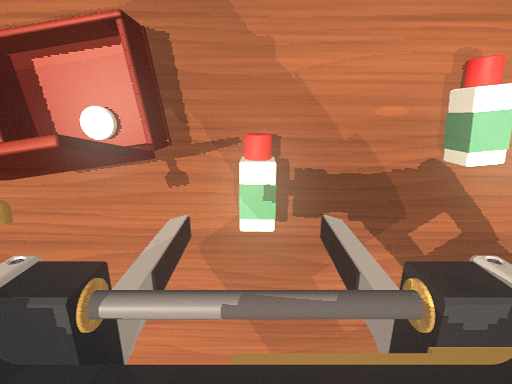

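```bash
python3 -m inch '{"grip":[1,1,1,1,1,-1,-1,-1,-1],"travel":[[-0.6,-0.1,-8],[-0.6,-0.1,-10],[-0.6,-0.1,-13.8],[-0.6,-0.1,-13.8],[-0.6,-0.1,-13.8],[-0.6,-0.1,-13.8],[-0.6,-0.1,-13.8],[-0.6,-0.1,-13.8],[-0.6,-0.1,-13.8]],"turn":[[0,20,0],[0,20,0],[0,20,0],[0,20,0],[0,20,0],[0,20,0],[0,20,0],[0,20,0],[0,20,0]]}' 25
python3 - <<'E'
from plan import *
go([((355,321,250),tool(0,110,-1)),((450,300,250),tool(60,100,-1)),((500,300,250),tool(60,60,-1)),((560,290,250),tool(60,20,-1)),((632,290,82),tool(60,20,-1))])
E
```

```text
clock: 7.78
eef_pos: [348.6, 320.8, 8.6]
eef_rot: [-3.133, 0.346, 0.007]
wrist_force: [-0.8, 0.1, 0.6]
finger_gap: 57.4
t 7.78 pos [348.6 320.8   8.6] rot [-3.133  0.346  0.007] gap 57.4 F [-0.8  0.1  0.6]
fkerr [-0. -0.  0.]
TCP [348.5 321.  232.1] d [-1.000e-02  2.000e-02  2.236e+01] turn [-0.5  0.2 -0.3] q [0.55 0.28 1.46 0.18 1.7  2.12] mxstep 0.04 err 0.0
TCP [448.4 297.1 231.3] d [ 9.98 -2.39 -0.09] turn [ 5.2 -9.1 59.8] q [ 0.56  0.35  1.34 -0.08  1.61  1.09] mxstep 0.09 err 0.0
TCP [504.8 308.2 233.5] d [5.64 1.11 0.23] turn [ 34.6 -20.   -0. ] q [0.31 0.1  1.73 0.42 0.96 0.66] mxstep 0.07 err 0.0
TCP [568.9 305.5 243.5] d [ 6.42 -0.28  1.  ] turn [ 34.6 -20.    0. ] q [ 0.06  0.21  1.97  1.59  0.9  -0.51] mxstep 0.11 err 0.0
TCP [640.9 305.5  75.5] d [  7.2   0.  -16.8] turn [0. 0. 0.] q [ 0.05  0.66  1.82  1.81  0.95 -0.88] mxstep 0.04 err 0.0
```

```bash
python3 -m inch '{"grip":[-1,-1,-1,-1,-1,-1,-1],"travel":[[0,0,0],[0,0,0],[0,0,0],[0,0,5],[0,0,11],[0,0,17],[0,0,22.4]],"turn":[[0,0,0],[0,0,0],[0,0,0],[0,0,0],[0,0,0],[0,0,0],[0,0,0]]}' 25
python3 - <<'E'
from h import *
snap('wrist','w4');snap('scene','s4')
E
```

```text
clock: 8.65
eef_pos: [348.4, 320.7, 234.7]
eef_rot: [-3.133, 0.345, 0.007]
wrist_force: [0.0, 0.2, -0.5]
finger_gap: 43.8
```

View pics/s4.png

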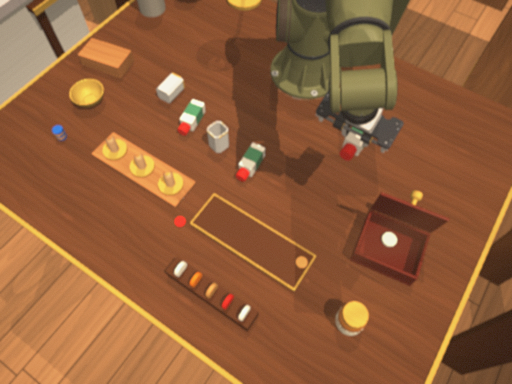

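View pics/w4.png

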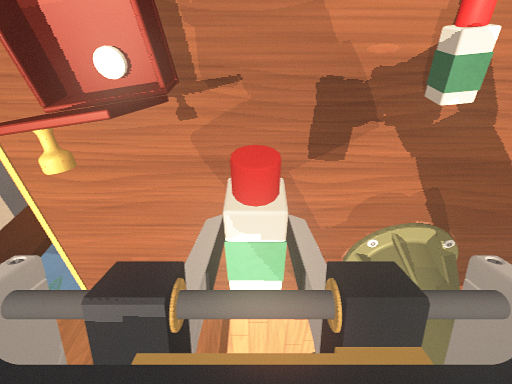

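```bash
python3 -m inch '{"grip":[-1,-1,-1,-1,-1,-1,-1],"travel":[[10,-2.4,0],[10,-2.4,0],[10,-2.4,0],[10,-2.4,0],[10,-2.4,0],[10,-2.4,0],[10,-2.4,0]],"turn":[[5.2,-9.1,59.8],[5.2,-9.1,59.8],[5.2,-9.1,59.8],[5.2,-9.1,59.8],[5.2,-9.1,59.8],[5.2,-9.1,59.8],[5.2,-9.1,59.8]]}' | tail -4
python3 - <<'E'
from h import *
snap('wrist','w5')
E
python3 -m inch '{"grip":[-1,-1,-1,-1,-1,-1,-1,-1,-1,-1],"travel":[[1.2,0.2,0],[2.5,0.5,0.2],[4,0.6,0.2],[5.6,1,0.2],[7,1,0.4],[9,1,0.7],[10.5,1,1],[12,0.8,1.2],[12,0.8,1.2],[12,0.8,1.2]],"turn":[[8.6,-5,0],[17.3,-10,0],[26,-15,0],[34.6,-20,0],[43.2,-25,0],[52,-30,0],[60.5,-35,0],[69.2,-40,0],[69.2,-40,0],[69.2,-40,0]]}'
python3 - <<'E'
from h import *
snap('wrist','w6');snap('scene','s6')
from plan import *
go([((632,290,150),tool(60,20,-1)),((632,290,82),tool(60,20,-1))])
E
```

```text
eef_pos: [449.5, 297.7, 236.9]
eef_rot: [-3.13, 0.164, 1.055]
wrist_force: [0.6, -0.5, -0.9]
finger_gap: 43.6
clock: 10.92
eef_pos: [569.9, 305.0, 247.5]
eef_rot: [-3.134, -1.229, 1.05]
wrist_force: [-0.1, -0.8, -1.3]
finger_gap: 43.6
t 11.03 pos [569.8 305.7 249. ] rot [ 3.14  -1.229  1.061] gap 43.5 F [ 0.1  0.  -1.3]
fkerr [0. 0. 0.]
TCP [640.9 305.5 143.5] d [  7.11  -0.02 -10.55] turn [-0.4  0.2 -0.7] q [ 0.05  0.52  1.82  1.71  0.92 -0.72] mxstep 0.03 err 0.0
TCP [640.9 305.5  75.5] d [ 0.   0.  -6.8] turn [0. 0. 0.] q [ 0.05  0.66  1.82  1.81  0.95 -0.88] mxstep 0.01 err 0.0
```

View pics/s6.png

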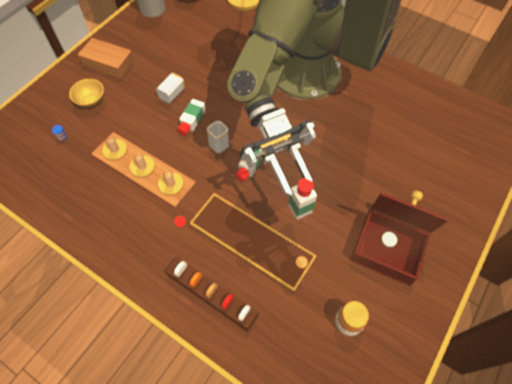

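View pics/w6.png

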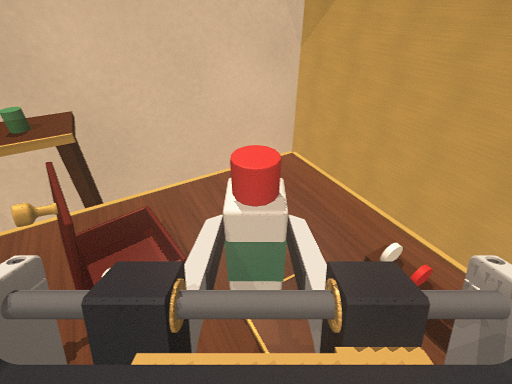

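View pics/w5.png

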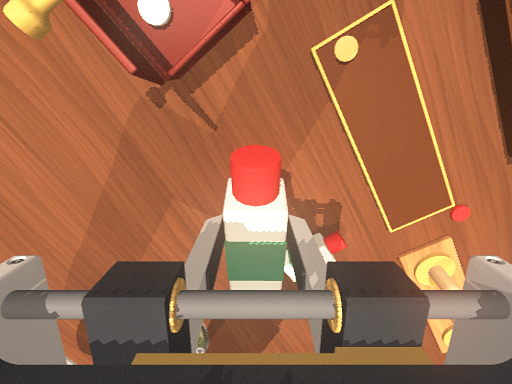

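Run:
```python
from seg import *
im,P=load('w5')
for u,v in [(315,52),(391,5),(452,204),(391,228),(346,48),(460,213)]:
    p=P[v-1:v+2,u-1:u+2].reshape(-1,3); print((u,v),np.round(np.nanmedian(p,0),1))
hsv=cv2.cvtColor(im,cv2.COLOR_RGB2HSV)
m=cv2.inRange(hsv,(20,110,120),(35,255,255)); m[:, :300]=0; m[235:]=0
n,l,s,c=cv2.connectedComponentsWithStats(m)
for i in range(1,n):
    if s[i,4]>40:
        q=P[l==i]; q=q[~np.isnan(q[:,0])]; r=cv2.minAreaRect(q[:,:2].astype(np.float32)); print(s[i],np.round(r[0],1),np.round(r[1],1),round(r[2],1),np.median(q[:,2]))
```

```text
(315, 52) [581.1 367.4  16.3]
(391, 5) [688.6 367.9  14.8]
(452, 204) [688.8  34.7  16.3]
(391, 228) [582.2  37.7  15.5]
(346, 48) [617.5 351.7  23.7]
(460, 213) [700.3   2.6   8.7]
[ 312    0  143  232 1617] [635.6 201.1] [345.9 115.7] 90.0 15.432111863900843
[335  36  23  25 435] [618.  351.3] [28.7 30.4] 60.2 23.552353716508946
```

```bash
python3 -m inch '{"grip":[-1,-1,-1,-1,-1,-1,-1],"travel":[[3.5,0,-5],[7.6,-0.5,-9],[7.6,-0.5,-13],[7.6,-0.5,-16],[7.6,-0.5,-17],[7.6,-0.5,-17],[7.6,-0.5,-17]],"turn":[[0,0,0],[0,0,0],[0,0,0],[0,0,0],[0,0,0],[0,0,0],[0,0,0]]}'
python3 -m inch '{"grip":[-1,-1,-1],"travel":[[0,0,-0.2],[0,0,-0.2],[0,0,-0.2]],"turn":[[0,0,0],[0,0,0],[0,0,0]]}'
```

```text
clock: 11.9
eef_pos: [646.3, 300.8, 80.8]
eef_rot: [3.135, -1.23, 1.066]
wrist_force: [-0.4, -0.5, -2.1]
finger_gap: 43.8
clock: 12.28
eef_pos: [646.4, 300.8, 79.0]
eef_rot: [3.134, -1.23, 1.066]
wrist_force: [0.7, 0.3, -2.0]
finger_gap: 43.8
```

```bash
python3 -m inch '{"grip":[-1,-1,-1],"travel":[[0,0,-0.3],[0,0,-0.3],[0,0,-0.3]],"turn":[[0,0,0],[0,0,0],[0,0,0]]}'
python3 -m inch '{"grip":[-1,-1],"travel":[[0,0,-0.2],[0,0,-0.2]],"turn":[[0,0,0],[0,0,0]]}'
```

```text
clock: 12.65
eef_pos: [646.4, 300.8, 76.0]
eef_rot: [3.134, -1.23, 1.066]
wrist_force: [0.2, 0.5, -0.4]
finger_gap: 43.4
clock: 12.9
eef_pos: [646.7, 300.9, 74.7]
eef_rot: [3.133, -1.232, 1.067]
wrist_force: [-0.8, -0.8, 4.0]
finger_gap: 43.9
```

```bash
python3 -m inch '{"grip":[0,0.4,0.4,0.4,0.4,0.4,0.4],"travel":[[0,0,0],[0,0,0],[0,0,0],[0,0,0],[-1,-1.6,0.7],[-2.8,-4.9,2],[-4.7,-8.1,3.4]],"turn":[[0,0,0],[0,0,0],[0,0,0],[0,0,0],[0,0,0],[0,0,0],[0,0,0]]}'
python3 - <<'E'
from h import *
snap('wrist','w7');snap('scene','s7')
E
```

```text
clock: 13.78
eef_pos: [598.4, 218.4, 109.2]
eef_rot: [3.134, -1.232, 1.066]
wrist_force: [0.0, -0.3, 0.4]
finger_gap: 65.7
```

View pics/w7.png

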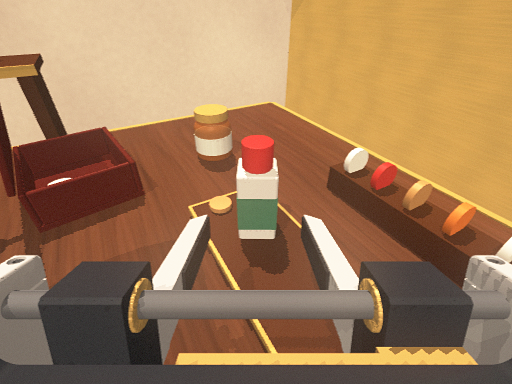

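View pics/s7.png

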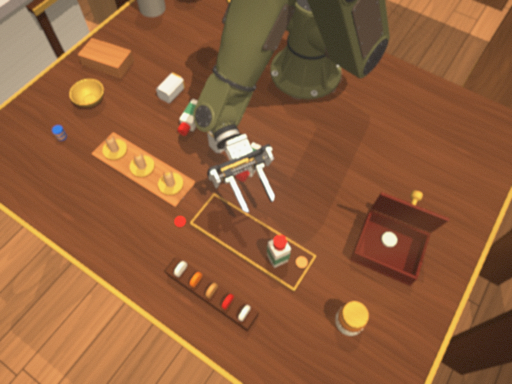

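Run:
```python
from plan import *
go([((520,130,230),tool(60,60,-1)),((440,62,220),tool(60,95,-1)),((438,62,170),tool(5,95,-1)),((438,62,26),tool(5,110,-1))])
```

```text
t 13.88 pos [598.9 216.9 110.1] rot [ 3.131 -1.232  1.067] gap 66.0 F [-0.2 -0.   0.2]
fkerr [0. 0. 0.]
TCP [524.8 138.2 213.5] d [-7.42 -7.86 10.34] turn [-35.2  20.3  -0.6] q [-0.06  0.08  1.79  0.53  1.08  0.25] mxstep 0.11 err 0.0
TCP [439.2  60.6 201.1] d [-8.56 -7.77 -1.25] turn [-30.3  17.5  -0. ] q [ 0.1   0.08  1.73 -0.07  1.39  0.64] mxstep 0.06 err 0.0
TCP [436.4  61.9 151.1] d [-0.28  0.13 -5.  ] turn [  0.  -0. -55.] q [ 0.06  0.14  1.78 -0.    1.31  1.54] mxstep 0.08 err 0.0
TCP [431.5  61.4   8.1] d [ -0.48  -0.04 -14.29] turn [-1.3 14.9  0. ] q [ 0.06  0.5   1.71 -0.01  1.27  1.55] mxstep 0.03 err 0.0
```

```bash
python3 -m inch '{"grip":[0.4,1,1,1,1,1,1,1,1],"travel":[[-2,-2,5],[-5,-5,9],[-8,-8,10],[-10,-10,10],[-13,-13,9.5],[-16,-15.6,9],[-16,-15.6,9],[-16,-15.6,9],[-16,-15.6,9]],"turn":[[-9,5,0],[-18,10,0],[-27,15,0],[-36,20,-0.6],[-44,25,-0.6],[-53,31,-0.6],[-62,36,-0.6],[-65.5,37.8,-0.6],[-65.5,37.8,-0.6]]}' | tail -4
python3 -m inch '{"grip":[1,1,1,1,1,1,1],"travel":[[0,0,-5],[0,0,-5],[0,0,-5],[0,0,-5],[0,0,-5],[0,0,-5],[0,0,-5]],"turn":[[0,0,-55],[0,0,-55],[0,0,-55],[0,0,-55],[0,0,-55],[0,0,-55],[0,0,-55]]}'
python3 - <<'E'
from h import *
snap('wrist','w8')
from plan import *
go([((438,62,26),tool(5,110,-1))])
E
python3 seg.py w8 2>/dev/null| sed -n '2p;3p;5p'
```

```text
eef_pos: [438.7, 61.7, 199.6]
eef_rot: [-3.139, 0.088, 1.048]
wrist_force: [0.1, 0.2, 0.2]
finger_gap: 94.0
clock: 15.88
eef_pos: [438.5, 61.3, 149.7]
eef_rot: [-3.138, 0.088, 0.091]
wrist_force: [1.1, -0.2, 0.2]
finger_gap: 94.3
t 15.93 pos [438.6  61.5 149.7] rot [-3.138  0.088  0.091] gap 93.8 F [ 0.4 -0.   0.4]
fkerr [-0.  0.  0.]
TCP [431.5  61.4   8.1] d [ -0.7   -0.   -14.15] turn [-1.5 14.9 -0.2] q [ 0.06  0.5   1.71 -0.01  1.27  1.55] mxstep 0.03 err 0.0
b1 w8 {'n': 3038, 'c': [433.6, 59.8], 's': [112.4, 44.6], 'a': 5.4, 'z': [34.5, 44.2, 45.5]}
b2 w8 {'n': 3305, 'c': [401.5, -192.9], 's': [116.0, 45.8], 'a': 10.1, 'z': [28.7, 43.9, 45.4]}
cup2 w8 {'n': 1425, 'c': [422.6, -67.5], 's': [54.2, 52.9], 'a': 76.6, 'z': [61.6, 75.1, 81.0]}
```

View pics/w8.png

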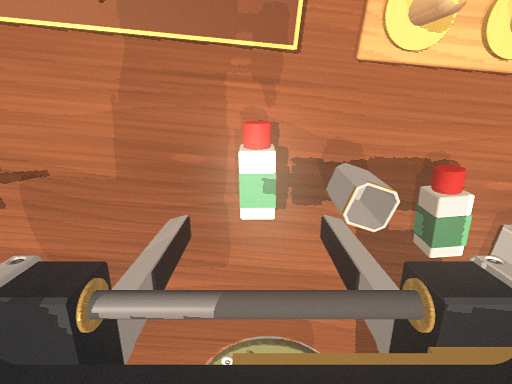

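```bash
python3 - <<'E'
from seg import *
print(rect('w8',(433,60),(27,70),90)); print(rect('w8',(401,-193),(27,70),90)); print(rect('w8',(340,-321),(30,70),70))
E
python3 -m inch '{"grip":[1,1,1,1,1,-1,-1,-1,-1,-1],"travel":[[-0.7,-0.1,-6],[-0.7,-0.1,-11],[-0.7,-0.1,-14.1],[-0.7,-0.1,-14.1],[-0.7,-0.1,-14.1],[-0.7,-0.1,-14.1],[-0.7,-0.1,-14.1],[-0.7,-0.1,-14.1],[-0.7,-0.1,-14.1],[-0.7,-0.1,-14.1]],"turn":[[-1.5,15,0],[-1.5,15,0],[-1.5,15,0],[-1.5,15,0],[-1.5,15,0],[-1.5,15,0],[-1.5,15,0],[-1.5,15,0],[-1.5,15,0],[-1.5,15,0]]}' 25
python3 - <<'E'
from plan import *
go([((438,60,26),tool(5,110,-1)),((438,60,250),tool(5,110,-1)),((500,180,250),tool(60,100,-1)),((520,200,250),tool(60,60,-1)),((580,205,250),tool(60,20,-1)),((637,205,82),tool(60,20,-1))])
E
```

```text
{'n': 3242, 'c': [437.4, 60.2], 's': [120.0, 44.6], 'a': 5.4, 'z': [33.6, 44.1, 45.5]}
{'n': 3380, 'c': [403.7, -192.5], 's': [120.4, 45.8], 'a': 10.1, 'z': [29.9, 43.8, 45.4]}
{'n': 71, 'c': [351.0, -298.5], 's': [3.1, 22.6], 'a': 88.1, 'z': [30.6, 33.3, 38.9]}
clock: 17.18
eef_pos: [431.6, 60.5, 8.7]
eef_rot: [-3.141, 0.351, 0.09]
wrist_force: [-0.3, 0.7, -0.0]
finger_gap: 47.0
t 17.18 pos [431.6  60.5   8.7] rot [-3.141  0.351  0.09 ] gap 47.0 F [-0.3  0.7 -0. ]
fkerr [-0. -0.  0.]
TCP [431.5  59.4   8.1] d [-0.01 -0.1  -0.06] turn [-0.  -0.1 -0.1] q [ 0.06  0.5   1.72 -0.01  1.27  1.55] mxstep 0.00 err 0.0
TCP [431.5  59.4 232.1] d [ 0.   0.  22.4] turn [0. 0. 0.] q [ 0.06  0.25  1.5  -0.01  1.74  1.54] mxstep 0.04 err 0.0
TCP [498.4 177.1 231.3] d [ 6.68 11.77 -0.09] turn [ 5.6 -8.8 54.9] q [ 0.34  0.31  1.39 -0.11  1.57  0.87] mxstep 0.06 err 0.0
TCP [524.8 208.2 233.5] d [2.64 3.11 0.23] turn [ 34.6 -20.   -0. ] q [0.09 0.08 1.75 0.49 1.05 0.43] mxstep 0.07 err 0.0
TCP [588.9 220.5 243.5] d [6.42 1.22 1.  ] turn [ 34.6 -20.    0. ] q [-0.13  0.24  1.93  1.48  1.06 -0.51] mxstep 0.09 err 0.0
TCP [645.9 220.5  75.5] d [  5.7   0.  -16.8] turn [0. 0. 0.] q [-0.12  0.66  1.82  1.66  1.05 -0.86] mxstep 0.04 err 0.0
```

```bash
python3 -m inch '{"grip":[-1,-1,-1,-1,-1,-1],"travel":[[0,0,0],[0,0,0],[0,0,5],[0,0,11],[0,0,17],[0,0,22.4]],"turn":[[0,0,0],[0,0,0],[0,0,0],[0,0,0],[0,0,0],[0,0,0]]}' 25
python3 -m inch '{"grip":[-1,-1,-1,-1,-1,-1,-1],"travel":[[6.7,11.8,0],[6.7,11.8,0],[6.7,11.8,0],[6.7,11.8,0],[6.7,11.8,0],[6.7,11.8,0],[6.7,11.8,0]],"turn":[[5.6,-8.8,54.9],[5.6,-8.8,54.9],[5.6,-8.8,54.9],[5.6,-8.8,54.9],[5.6,-8.8,54.9],[5.6,-8.8,54.9],[5.6,-8.8,54.9]]}' | tail -4
python3 -m inch '{"grip":[-1,-1,-1,-1,-1,-1,-1,-1,-1,-1],"travel":[[0.7,0.8,0],[1.3,1.5,0.2],[2,2.3,0.2],[2.6,3.1,0.2],[4,3.5,0.4],[6,4,0.7],[7.5,4.3,1],[9,4.3,1.2],[9,4.3,1.2],[9,4.3,1.2]],"turn":[[8.6,-5,0],[17.3,-10,0],[26,-15,0],[34.6,-20,0],[43.2,-25,0],[52,-30,0],[60.5,-35,0],[69.2,-40,0],[69.2,-40,0],[69.2,-40,0]]}'
python3 - <<'E'
from plan import *
go([((638,202,82),tool(60,20,-1))])
E
```

```text
clock: 17.92
eef_pos: [431.3, 60.5, 234.8]
eef_rot: [-3.141, 0.35, 0.09]
wrist_force: [0.4, 0.3, -2.3]
finger_gap: 43.7
eef_pos: [498.2, 178.4, 234.8]
eef_rot: [-3.141, 0.176, 1.048]
wrist_force: [0.3, 0.7, -1.0]
finger_gap: 44.0
clock: 20.05
eef_pos: [588.2, 221.5, 246.9]
eef_rot: [-3.14, -1.216, 1.047]
wrist_force: [-0.1, 0.2, -1.3]
finger_gap: 43.5
t 20.05 pos [588.2 221.5 246.9] rot [-3.14  -1.216  1.047] gap 43.5 F [-0.1  0.2 -1.3]
fkerr [0. 0. 0.]
TCP [646.9 217.5  75.5] d [  5.87  -0.4  -17.14] turn [ 0.3 -0.2 -0.1] q [-0.12  0.66  1.81  1.66  1.05 -0.86] mxstep 0.04 err 0.0
```

```bash
python3 -m inch '{"grip":[-1,-1,-1,-1,-1,-1,-1,-1],"travel":[[3,-0.2,-5],[5.9,-0.4,-10],[5.9,-0.4,-14],[5.9,-0.4,-17],[5.9,-0.4,-17.3],[5.9,-0.4,-17.3],[5.9,-0.4,-17.3],[5.9,-0.4,-17.5]],"turn":[[0.3,-0.2,0],[0.3,-0.2,0],[0.3,-0.2,0],[0.3,-0.2,0],[0.3,-0.2,0],[0.3,-0.2,0],[0.3,-0.2,0],[0.3,-0.2,0]]}'
python3 -m inch '{"grip":[-1,-1,-1],"travel":[[0,0,-0.3],[0,0,-0.3],[0,0,-0.3]],"turn":[[0,0,0],[0,0,0],[0,0,0]]}'
```

```text
clock: 21.05
eef_pos: [647.6, 217.5, 73.3]
eef_rot: [3.137, -1.223, 1.053]
wrist_force: [-0.1, -0.3, -1.9]
finger_gap: 43.5
clock: 21.42
eef_pos: [647.9, 217.4, 70.8]
eef_rot: [3.136, -1.224, 1.054]
wrist_force: [-0.5, -1.9, 4.7]
finger_gap: 43.8
```

Contact at the expected height. Release, back off and look.

```bash
python3 -m inch '{"grip":[0,0.4,0.4,0.4,0.4,0.4,0.4],"travel":[[0,0,0],[0,0,0],[0,0,0],[0,0,0],[-1,-1.6,0.7],[-2.8,-4.9,2],[-4.7,-8.1,3.4]],"turn":[[0,0,0],[0,0,0],[0,0,0],[0,0,0],[0,0,0],[0,0,0],[0,0,0]]}'
python3 - <<'E'
from h import *
snap('wrist','w9')
snap('top','t9')
from seg import rect
print(rect('t9',(340,-321),(30,70),60),rect('t9',(400,-193),(27,70),80))
from plan import *
go([((520,100,230),tool(60,50,-1)),((440,-80,220),tool(60,95,-1)),((408,-192,170),tool(10,95,-1)),((408,-192,26),tool(10,110,-1))])
E
```

```text
clock: 22.3
eef_pos: [599.6, 134.9, 105.4]
eef_rot: [3.136, -1.224, 1.053]
wrist_force: [-0.2, 0.1, -0.4]
finger_gap: 65.7
{'n': 359, 'c': [341.3, -328.7], 's': [77.9, 56.1], 'a': 1.4, 'z': [37.5, 48.9, 57.6]} {'n': 100, 'c': [403.7, -211.2], 's': [114.1, 17.2], 'a': 14.0, 'z': [33.4, 42.2, 49.1]}
t 22.4 pos [600.2 133.1 106.3] rot [ 3.132 -1.224  1.054] gap 65.9 F [ 0.3  0.3 -0.1]
fkerr [0. 0. 0.]
TCP [526.1 110.6 215.4] d [-7.41 -2.26 10.91] turn [-26.   15.3   0.1] q [-0.22  0.07  1.87  0.76  1.1  -0.02] mxstep 0.07 err 0.0
TCP [439.2 -81.4 201.1] d [ -8.69 -19.2   -1.44] turn [-39.   22.5   0. ] q [-0.21  0.07  1.74 -0.08  1.36  0.33] mxstep 0.08 err 0.0
TCP [ 406.4 -192.3  151.1] d [ -3.28 -11.09  -5.  ] turn [  0.   0. -50.] q [-0.49  0.15  1.77 -0.06  1.29  0.93] mxstep 0.05 err 0.0
TCP [ 401.6 -193.1    8.1] d [ -0.48  -0.08 -14.29] turn [-2.6 14.8  0. ] q [-0.4   0.49  1.73 -0.2   1.22  1.09] mxstep 0.03 err 0.0
```

View pics/w9.png

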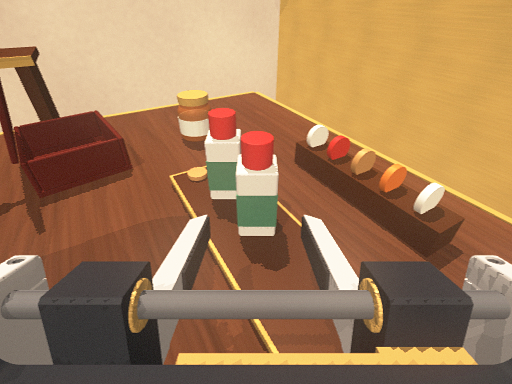

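```bash
python3 -m inch '{"grip":[0.4,1,1,1,1,1,1,1,1],"travel":[[-2,-1,5],[-5,-2,9],[-8,-5,10],[-10,-9,10],[-12,-13,9.5],[-14,-18,9],[-16,-21.5,9],[-16,-21.5,9],[-16,-21.5,9]],"turn":[[-9,5,0],[-18,10,0],[-27,15,0],[-36,20,0],[-44,25,0],[-53,31,0],[-62,36,0],[-65,37.8,0],[-65,37.8,0]]}' | tail -4
python3 -m inch '{"grip":[1,1,1,1,1,1,1],"travel":[[-1,-5.5,0],[-2,-9,-2],[-3.3,-11,-5],[-3.3,-11,-5],[-3.3,-11,-5],[-3.3,-11,-5],[-3.3,-11,-5]],"turn":[[0,0,-50],[0,0,-50],[0,0,-50],[0,0,-50],[0,0,-50],[0,0,-50],[0,0,-50]]}'
python3 - <<'E'
from h import *
snap('wrist','w10')
from seg import rect
print(rect('w10',(403,-193),(27,70),90),rect('w10',(340,-321),(30,70),65),rect('w10',(423,-68),(60,100),65))
from plan import *
go([((408,-192,26),tool(10,110,-1))])
E
```

```text
eef_pos: [440.0, -81.4, 196.1]
eef_rot: [-3.141, 0.088, 1.048]
wrist_force: [-0.5, 0.5, 0.1]
finger_gap: 93.8
clock: 24.4
eef_pos: [406.8, -191.4, 146.1]
eef_rot: [-3.141, 0.088, 0.178]
wrist_force: [-0.7, 0.2, -0.3]
finger_gap: 94.2
{'n': 3297, 'c': [404.5, -193.2], 's': [118.4, 44.6], 'a': 9.9, 'z': [33.2, 44.2, 45.6]} {'n': 1177, 'c': [342.4, -324.7], 's': [81.1, 52.7], 'a': 1.3, 'z': [33.0, 51.0, 53.2]} {'n': 1552, 'c': [422.9, -67.4], 's': [53.5, 53.7], 'a': 77.1, 'z': [61.9, 76.4, 81.1]}
t 24.45 pos [ 406.9 -191.4  146.2] rot [-3.141  0.088  0.178] gap 94.3 F [0.3 0.4 0.2]
fkerr [-0. -0.  0.]
TCP [ 401.6 -193.1    8.1] d [ -0.53  -0.18 -13.8 ] turn [-2.7 14.7 -0.2] q [-0.4   0.49  1.73 -0.2   1.22  1.09] mxstep 0.03 err 0.0
```

View pics/w10.png

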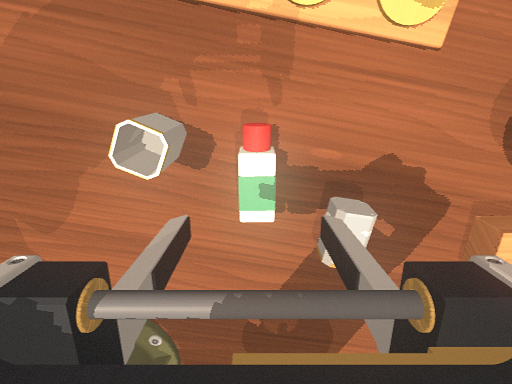

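```bash
python3 -m inch '{"grip":[1,1,1,1,1,-1,-1,-1,-1,-1],"travel":[[-0.4,-0.2,-6],[-0.4,-0.2,-11],[-0.4,-0.2,-13.8],[-0.4,-0.2,-13.8],[-0.4,-0.2,-13.8],[-0.4,-0.2,-13.8],[-0.4,-0.2,-13.8],[-0.4,-0.2,-13.8],[-0.4,-0.2,-13.8],[-0.4,-0.2,-13.8]],"turn":[[-2.7,14.7,-0.2],[-2.7,14.7,-0.2],[-2.7,14.7,-0.2],[-2.7,14.7,-0.2],[-2.7,14.7,-0.2],[-2.7,14.7,-0.2],[-2.7,14.7,-0.2],[-2.7,14.7,-0.2],[-2.7,14.7,-0.2],[-2.7,14.7,-0.2]]}' 25
python3 -m inch '{"grip":[-1,-1,-1,-1,-1,-1],"travel":[[0,0,0],[0,0,0],[0,0,5],[0,0,11],[0,0,17],[0,0,22.4]],"turn":[[0,0,0],[0,0,0],[0,0,0],[0,0,0],[0,0,0],[0,0,0]]}' 25
python3 - <<'E'
from plan import *
go([((480,-40,250),tool(60,100,-1)),((520,100,250),tool(60,60,-1)),((580,122,250),tool(60,20,-1)),((638,122,100),tool(60,20,-1)),((638,122,82),tool(60,20,-1))])
E
```

```text
clock: 25.7
eef_pos: [402.9, -193.4, 8.2]
eef_rot: [3.141, 0.349, 0.174]
wrist_force: [-0.7, -0.1, -0.1]
finger_gap: 47.1
clock: 26.45
eef_pos: [402.7, -193.2, 234.3]
eef_rot: [3.141, 0.348, 0.174]
wrist_force: [0.2, 0.4, -2.5]
finger_gap: 44.1
t 26.45 pos [ 402.7 -193.2  234.3] rot [3.141 0.348 0.174] gap 44.1 F [ 0.2  0.4 -2.5]
fkerr [-0. -0.  0.]
TCP [478.4 -42.9 231.3] d [ 7.57 15.04 -0.3 ] turn [ 5.9 -8.4 49.9] q [-0.07  0.16  1.57 -0.16  1.49  0.47] mxstep 0.05 err 0.0
TCP [524.8 108.2 233.5] d [ 4.64 15.11  0.23] turn [ 34.6 -20.   -0. ] q [-0.13  0.06  1.76  0.53  1.16  0.22] mxstep 0.07 err 0.0
TCP [588.9 137.5 243.5] d [6.42 2.92 1.  ] turn [ 34.6 -20.    0. ] q [-0.31  0.27  1.9   1.38  1.21 -0.52] mxstep 0.07 err 0.0
TCP [646.9 137.5  93.5] d [  5.8   0.  -15. ] turn [0. 0. 0.] q [-0.28  0.64  1.79  1.51  1.15 -0.8 ] mxstep 0.03 err 0.0
TCP [646.9 137.5  75.5] d [ 0.   0.  -1.8] turn [0. 0. 0.] q [-0.28  0.68  1.78  1.53  1.15 -0.84] mxstep 0.00 err 0.0
```

```bash
python3 -m inch '{"grip":[-1,-1,-1,-1,-1,-1,-1],"travel":[[2,4,0],[4,8,0],[6,12,0],[7.6,15,0],[7.6,15,0],[7.6,15,0],[7.6,15,0]],"turn":[[5.9,-8.4,49.9],[5.9,-8.4,49.9],[5.9,-8.4,49.9],[5.9,-8.4,49.9],[5.9,-8.4,49.9],[5.9,-8.4,49.9],[5.9,-8.4,49.9]]}' | tail -4
python3 -m inch '{"grip":[-1,-1,-1,-1,-1,-1,-1,-1,-1,-1],"travel":[[1.2,4,0],[2.4,8,0.2],[3.6,12,0.2],[4.6,15.1,0.2],[6,16,0.4],[8,17,0.7],[9.5,17.7,1],[11,18,1.2],[11,18,1.2],[11,18,1.2]],"turn":[[8.6,-5,0],[17.3,-10,0],[26,-15,0],[34.6,-20,0],[43.2,-25,0],[52,-30,0],[60.5,-35,0],[69.2,-40,0],[69.2,-40,0],[69.2,-40,0]]}'
python3 - <<'E'
from plan import *
go([((638,122,82),tool(60,20,-1))])
E
```

```text
eef_pos: [478.6, -43.5, 234.2]
eef_rot: [3.142, 0.175, 1.044]
wrist_force: [0.5, -0.4, -1.7]
finger_gap: 43.7
clock: 28.58
eef_pos: [588.5, 136.4, 246.4]
eef_rot: [-3.132, -1.216, 1.038]
wrist_force: [0.5, 0.3, -1.9]
finger_gap: 43.4
t 28.57 pos [588.5 136.4 246.4] rot [-3.132 -1.216  1.038] gap 43.4 F [ 0.5  0.3 -1.9]
fkerr [0. 0. 0.]
TCP [646.9 137.5  75.5] d [  5.84   0.11 -17.1 ] turn [ 0.2 -0.3  0. ] q [-0.28  0.68  1.78  1.53  1.15 -0.84] mxstep 0.04 err 0.0
```

```bash
python3 -m inch '{"grip":[-1,-1,-1,-1,-1,-1,-1,-1],"travel":[[3,0,-5],[5.9,0.1,-10],[5.9,0.1,-14],[5.9,0.1,-16.5],[5.9,0.1,-16.8],[5.9,0.1,-16.8],[5.9,0.1,-16.8],[5.9,0.1,-17]],"turn":[[0.2,-0.3,0],[0.2,-0.3,0],[0.2,-0.3,0],[0.2,-0.3,0],[0.2,-0.3,0],[0.2,-0.3,0],[0.2,-0.3,0],[0.2,-0.3,0]]}'
python3 -m inch '{"grip":[-1,-1,-1],"travel":[[0,0,-0.3],[0,0,-0.3],[0,0,-0.3]],"turn":[[0,0,0],[0,0,0],[0,0,0]]}'
```

```text
clock: 29.58
eef_pos: [647.8, 137.3, 77.6]
eef_rot: [3.138, -1.222, 1.05]
wrist_force: [0.2, -0.5, -1.0]
finger_gap: 43.5
clock: 29.95
eef_pos: [648.2, 137.1, 75.4]
eef_rot: [3.136, -1.223, 1.052]
wrist_force: [-1.2, -2.2, 5.8]
finger_gap: 44.0
```

```bash
python3 -m inch '{"grip":[0,0.4,0.4,0.4,0.4,0.4,0.4],"travel":[[0,0,0],[0,0,0],[0,0,0],[0,0,0],[-1,-1.6,0.7],[-2.8,-4.9,2],[-4.7,-8.1,3.4]],"turn":[[0,0,0],[0,0,0],[0,0,0],[0,0,0],[0,0,0],[0,0,0],[0,0,0]]}'
python3 - <<'E'
from h import *
snap('wrist','w11')
from plan import *
q=go([((520,0,260),tool(60,60,-1)),((480,-200,260),tool(30,90,-1)),((460,-200,260),tool(0,90,-1)),((360,-324,150),tool(1,110,-1)),((360,-324,30),tool(1,120,-1))])
E
```

```text
clock: 30.82
eef_pos: [600.0, 54.6, 110.1]
eef_rot: [3.136, -1.223, 1.052]
wrist_force: [-0.1, 0.2, 0.1]
finger_gap: 65.9
t 30.88 pos [599.4  51.4 111.6] rot [ 3.131 -1.223  1.054] gap 65.9 F [ 0.2 -2.5  1.5]
fkerr [0. 0. 0.]
TCP [524.8   8.2 243.5] d [-7.47 -4.32 13.19] turn [-34.6  20.3   0.1] q [-0.34  0.09  1.71  0.54  1.28  0.04] mxstep 0.08 err 0.0
TCP [ 480. -200.  241.] d [ -4.47 -20.82  -0.25] turn [-21.5  21.5 -29.3] q [-0.47  0.19  1.51  0.    1.44  0.58] mxstep 0.05 err 0.0
TCP [ 460. -200.  241.] d [-2.  0.  0.] turn [  0.   0. -30.] q [-0.48  0.15  1.56  0.    1.44  1.09] mxstep 0.04 err 0.0
TCP [ 353.5 -324.1  132.1] d [-10.65 -12.41 -10.89] turn [-0.2 20.   1. ] q [-0.68  0.38  1.57 -0.22  1.47  0.93] mxstep 0.02 err 0.0
TCP [ 350.5 -324.2   13.5] d [-3.000e-01 -1.000e-02 -1.186e+01] turn [-0.2 10.  -0. ] q [-0.63  0.63  1.55 -0.31  1.4   1.04] mxstep 0.02 err 0.0
```

View pics/w11.png

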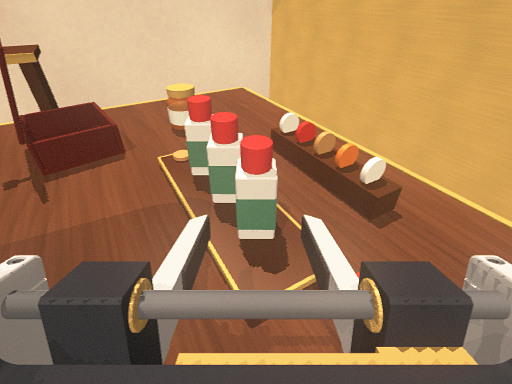

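```bash
python3 -m inch '{"grip":[0.4,1,1,1,1,1,1,1,1,1],"travel":[[-2,-1,5],[-5,-3,9],[-7.5,-4.3,13],[-8,-8,13],[-9,-13,13],[-11,-19,13],[-12,-25,13],[-12,-25,13],[-12,-25,13],[-12,-25,13]],"turn":[[-9,5,0],[-18,10,0],[-27,15,0],[-36,20,0],[-45,25,0],[-54,30,0],[-60,35,0],[-60.6,35,0],[-60.6,35,0],[-60.6,35,0]]}' | tail -4
python3 -m inch '{"grip":[1,1,1,1,1,1,1],"travel":[[-2,0,0],[-2,0,0],[-2,0,0],[-2,0,0],[-2,0,0],[-2,0,0],[-2,0,0]],"turn":[[0,0,-60],[0,0,-60],[0,0,-60],[0,0,-60],[0,0,-60],[0,0,-60],[0,0,-60]]}'
python3 - <<'E'
from h import *
snap('wrist','w12')
from seg import *
for c in [(624,-93),(626,-203),(627,-312)]: print(rect('w12',c,(40,95),35),rect('w12',c,(72,95),35))
print(rect('w12',(423,-68),(60,100),65),rect('w12',(342,-324),(30,70),65))
from plan import *
go([((360,-324,150),tool(1,110,-1)),((360,-324,30),tool(1,120,-1))])
E
```

```text
eef_pos: [479.1, -198.2, 241.7]
eef_rot: [3.138, -0.003, 1.049]
wrist_force: [0.2, -0.7, -0.2]
finger_gap: 94.4
clock: 33.0
eef_pos: [459.0, -197.8, 241.9]
eef_rot: [3.138, -0.003, 0.003]
wrist_force: [0.1, -0.8, 0.3]
finger_gap: 93.8
{'n': 399, 'c': [625.0, -95.9], 's': [26.7, 27.3], 'a': 34.7, 'z': [43.9, 70.5, 77.4]} {'n': 158, 'c': [625.4, -95.1], 's': [22.1, 23.3], 'a': 58.5, 'z': [72.4, 75.0, 78.2]}
{'n': 344, 'c': [626.6, -204.7], 's': [27.2, 27.0], 'a': 1.5, 'z': [45.9, 71.4, 77.6]} {'n': 157, 'c': [626.6, -205.2], 's': [22.8, 22.8], 'a': 0.1, 'z': [72.2, 74.8, 78.3]}
{'n': 414, 'c': [627.7, -314.7], 's': [27.1, 27.4], 'a': 39.1, 'z': [44.6, 70.4, 77.4]} {'n': 158, 'c': [628.1, -314.1], 's': [23.0, 22.9], 'a': 43.9, 'z': [72.3, 75.0, 78.2]}
{'n': 712, 'c': [422.7, -67.8], 's': [53.1, 53.4], 'a': 75.9, 'z': [61.7, 76.6, 81.1]} {'n': 619, 'c': [342.8, -325.3], 's': [81.4, 52.3], 'a': 1.2, 'z': [33.0, 46.1, 52.8]}
t 33.05 pos [ 459.  -197.8  241.9] rot [ 3.138e+00 -3.000e-03  5.000e-03] gap 93.7 F [-0.2  0.1  0. ]
fkerr [ 0. -0.  0.]
TCP [ 353.5 -324.1  132.1] d [-10.55 -12.63 -10.97] turn [-0.  20.2  0.7] q [-0.68  0.38  1.57 -0.22  1.47  0.93] mxstep 0.02 err 0.0
TCP [ 350.5 -324.2   13.5] d [-3.000e-01 -1.000e-02 -1.186e+01] turn [-0.2 10.  -0. ] q [-0.63  0.63  1.55 -0.31  1.4   1.04] mxstep 0.02 err 0.0
```

View pics/w12.png

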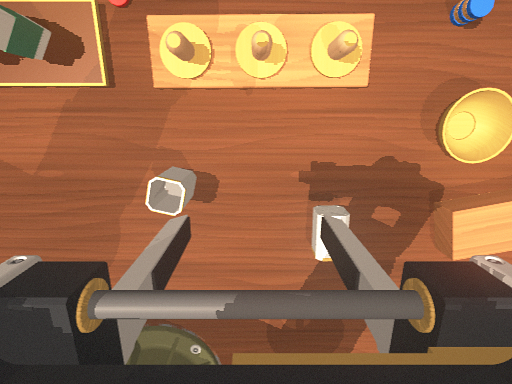

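```bash
python3 -m inch '{"grip":[1,1,1,1,1,1],"travel":[[-3,-4,-3],[-6,-8,-6],[-10,-12.7,-9],[-10.5,-12.7,-11],[-10.5,-12.7,-11],[-10.5,-12.7,-11]],"turn":[[0,10,0],[0,20,0.7],[0,30,0.7],[-0.2,30,0.7],[-0.2,30,0.7],[-0.2,30,0.7]]}'
python3 - <<'E'
from h import *
snap('wrist','w13')
from seg import *
print(rect('w13',(342,-324),(30,70),65))
from plan import *
go([((361,-324.5,30),tool(1,120,-1))])
E
```

```text
clock: 33.8
eef_pos: [354.7, -324.8, 133.2]
eef_rot: [3.14, 0.519, 0.019]
wrist_force: [0.6, 0.1, 0.9]
finger_gap: 93.6
{'n': 3321, 'c': [342.7, -325.2], 's': [81.7, 52.0], 'a': 1.4, 'z': [35.9, 51.9, 53.2]}
t 33.85 pos [ 354.8 -324.8  133.4] rot [3.139 0.518 0.019] gap 93.9 F [ 0.3 -0.1 -0.5]
fkerr [-0.  0.  0.]
TCP [ 351.5 -324.7   13.5] d [-3.300e-01  1.000e-02 -1.198e+01] turn [ 0.1  0.3 -0.2] q [-0.63  0.63  1.55 -0.31  1.4   1.04] mxstep 0.02 err 0.0
```

View pics/w13.png

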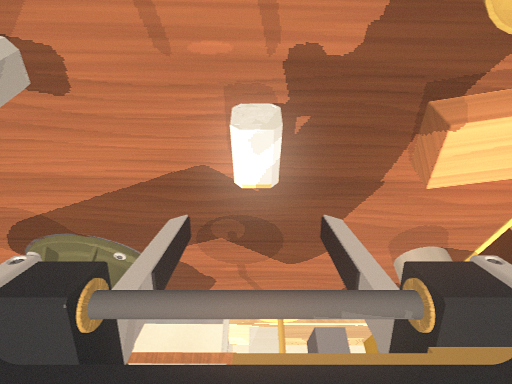

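```bash
python3 -m inch '{"grip":[1,1,1,1,1,-1,-1,-1,-1,-1],"travel":[[-0.3,0,-5],[-0.3,0,-9],[-0.3,0,-12],[-0.3,0,-12],[-0.3,0,-12],[-0.3,0,-12],[-0.3,0,-12],[-0.3,0,-12],[-0.3,0,-12],[-0.3,0,-12]],"turn":[[0,0.3,-0.2],[0,0.3,-0.2],[0,0.3,-0.2],[0,0.3,-0.2],[0,0.3,-0.2],[0,0.3,-0.2],[0,0.3,-0.2],[0,0.3,-0.2],[0,0.3,-0.2],[0,0.3,-0.2]]}' 25
python3 -m inch '{"grip":[-1,-1,-1,-1,-1,-1],"travel":[[0,0,0],[0,0,0],[0,0,5],[0,0,11],[0,0,17],[0,0,22]],"turn":[[0,0,0],[0,0,0],[0,0,0],[0,0,0],[0,0,0],[0,0,0]]}' 25
python3 - <<'E'
from plan import *
for ph in(15,25):
  print(ph);go([((460,-230,240),tool(ph+20,100,-1)),((520,-150,240),tool(ph+20,60,-1)),((580,-95,240),tool(ph,30,-1)),((625,-95,150),tool(ph,30,-1)),((625,-95,78),tool(ph,30,-1))])
E
```

```text
clock: 35.1
eef_pos: [351.8, -324.9, 13.4]
eef_rot: [3.139, 0.524, 0.016]
wrist_force: [0.4, -0.4, 0.8]
finger_gap: 51.6
clock: 35.85
eef_pos: [351.8, -324.7, 235.7]
eef_rot: [3.139, 0.523, 0.015]
wrist_force: [-0.0, -0.5, -0.8]
finger_gap: 51.7
15
t 35.85 pos [ 351.8 -324.7  235.7] rot [3.139 0.523 0.015] gap 51.7 F [-0.  -0.5 -0.8]
fkerr [-0.  0.  0.]
TCP [ 457.3 -231.9  221.3] d [10.55  9.28 -1.44] turn [  6.4 -19.2  33.7] q [-0.45  0.25  1.49 -0.15  1.49  0.53] mxstep 0.04 err 0.0
TCP [ 527.8 -144.6  223.5] d [7.05 8.73 0.23] turn [ 22.9 -32.8   0. ] q [-0.6   0.11  1.74  0.54  1.15  0.18] mxstep 0.07 err 0.0
TCP [595.9 -90.7 230.5] d [6.81 5.38 0.7 ] turn [ 12.7 -27.3 -19.5] q [-0.53  0.03  2.08  1.38  0.67 -0.23] mxstep 0.11 err 0.0
TCP [640.9 -90.7 140.5] d [ 4.5  0.  -9. ] turn [0. 0. 0.] q [-0.47  0.29  2.04  1.7   0.63 -0.59] mxstep 0.03 err 0.0
TCP [640.9 -90.7  68.5] d [ 0.   0.  -7.2] turn [0. 0. 0.] q [-0.47  0.45  2.05  1.93  0.67 -0.87] mxstep 0.03 err 0.0
25
t 35.85 pos [ 351.8 -324.7  235.7] rot [3.139 0.523 0.015] gap 51.7 F [-0.  -0.5 -0.8]
fkerr [-0.  0.  0.]
TCP [ 457.7 -232.3  221.3] d [10.59  9.24 -1.44] turn [  8.1 -18.8  43.6] q [-0.45  0.23  1.51 -0.17  1.46  0.36] mxstep 0.05 err 0.0
TCP [ 526.7 -143.3  223.5] d [6.91 8.91 0.23] turn [ 28.3 -28.3  -0. ] q [-0.61  0.16  1.68  0.54  1.25  0.02] mxstep 0.06 err 0.0
TCP [594.9 -88.  230.5] d [6.82 5.52 0.7 ] turn [ 17.3 -24.7 -19.5] q [-0.59  0.1   2.    1.3   0.88 -0.29] mxstep 0.08 err 0.0
TCP [639.9 -88.  140.5] d [ 4.5  0.  -9. ] turn [0. 0. 0.] q [-0.54  0.35  1.96  1.51  0.8  -0.54] mxstep 0.02 err 0.0
TCP [639.9 -88.   68.5] d [ 0.   0.  -7.2] turn [0. 0. 0.] q [-0.54  0.5   1.97  1.67  0.8  -0.77] mxstep 0.02 err 0.0
```

```bash
python3 -m inch '{"grip":[-1,-1,-1,-1,-1,-1],"travel":[[2,2,0],[4.5,4,0],[7,6,0],[9,8,0],[10.6,9.2,0],[10.6,9.2,0]],"turn":[[8.1,-18.8,43.6],[8.1,-18.8,43.6],[8.1,-18.8,43.6],[8.1,-18.8,43.6],[8.1,-18.8,43.6],[8.1,-18.8,43.6]]}'|tail -4
python3 -m inch '{"grip":[-1,-1,-1,-1,-1],"travel":[[2,2,0],[4,4,0],[6,7,0],[7,8.9,0.2],[7,8.9,0.2]],"turn":[[28.3,-28.3,0],[28.3,-28.3,0],[28.3,-28.3,0],[28.3,-28.3,0],[28.3,-28.3,0]]}'|tail -4
python3 -m inch '{"grip":[-1,-1,-1,-1,-1],"travel":[[2,2,0],[4,3,0],[6,5,0],[6.8,5.5,0.7],[6.8,5.5,0.7]],"turn":[[17.3,-24.7,-19.5],[17.3,-24.7,-19.5],[17.3,-24.7,-19.5],[17.3,-24.7,-19.5],[17.3,-24.7,-19.5]]}'|tail -4
python3 - <<'E'
from h import *
snap('wrist','w14');snap('scene','s14')
from plan import *
go([((621.6,-97,130),tool(25,30,-1)),((621.6,-97,79),tool(25,30,-1))])
E
```

```text
eef_pos: [457.8, -232.3, 235.9]
eef_rot: [3.141, 0.174, 0.785]
wrist_force: [0.3, 0.0, -1.5]
finger_gap: 51.7
eef_pos: [526.7, -144.0, 236.8]
eef_rot: [-3.138, -0.523, 0.781]
wrist_force: [0.6, -0.1, -1.0]
finger_gap: 51.3
eef_pos: [594.6, -88.5, 243.5]
eef_rot: [-3.133, -1.044, 0.432]
wrist_force: [0.2, -0.1, -0.2]
finger_gap: 51.4
t 37.95 pos [594.8 -89.2 244.1] rot [-3.136 -1.044  0.433] gap 51.7 F [ 0.3  1.2 -0.6]
fkerr [0. 0. 0.]
TCP [636.5 -90.  120.5] d [  4.17  -0.09 -12.36] turn [-0.1 -0.2 -0.1] q [-0.54  0.38  1.97  1.55  0.8  -0.61] mxstep 0.03 err 0.0
TCP [636.5 -90.   69.5] d [ 0.   0.  -5.1] turn [0. 0. 0.] q [-0.54  0.49  1.98  1.66  0.81 -0.77] mxstep 0.01 err 0.0
```

View pics/s14.png

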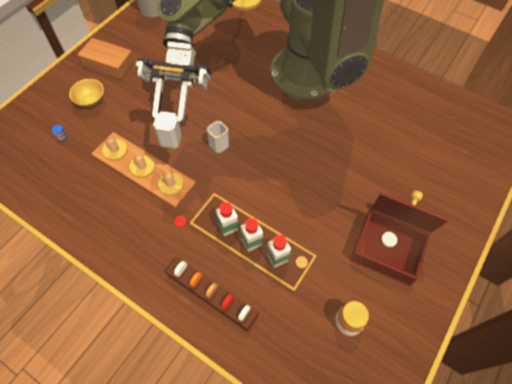

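View pics/w14.png

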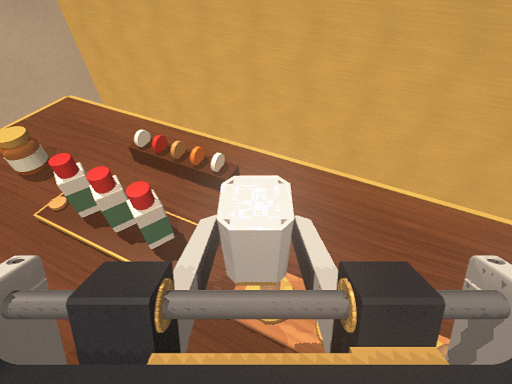

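```bash
python3 -m inch '{"grip":[-1,-1,-1,-1,-1,-1],"travel":[[2,0,-3],[4.2,-0.1,-6],[4.2,-0.1,-9],[4.2,-0.1,-9],[4.2,-0.1,-9],[4.2,-0.1,-9]],"turn":[[-0.1,-0.2,-0.1],[-0.1,-0.2,-0.1],[-0.1,-0.2,-0.1],[-0.1,-0.2,-0.1],[-0.1,-0.2,-0.1],[-0.1,-0.2,-0.1]]}'
python3 - <<'E'
from h import *
snap('wrist','w15');snap('top','t15')
E
```

```text
clock: 38.7
eef_pos: [637.2, -90.5, 155.7]
eef_rot: [3.137, -1.048, 0.441]
wrist_force: [-0.4, 1.4, -0.9]
finger_gap: 51.2
```

View pics/w15.png

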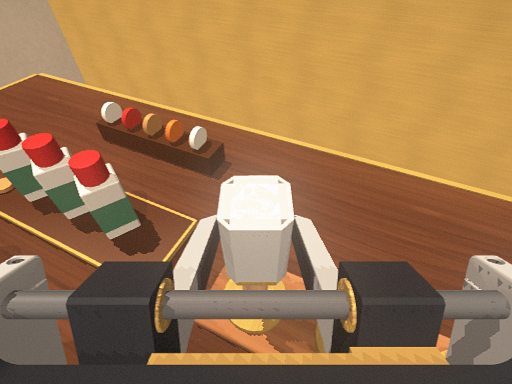

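```bash
python3 -m inch '{"grip":[-1,-1,-1,-1,-1,-1],"travel":[[0,0,-2],[0,0,-4],[0,0,-6],[0,0,-8],[0,0,-8.3],[0,0,-8.3]],"turn":[[0,0,0],[0,0,0],[0,0,0],[0,0,0],[0,0,0],[0,0,0]]}'
python3 -m inch '{"grip":[-1,-1,-1],"travel":[[0,0,-0.3],[0,0,-0.3],[0,0,-0.3]],"turn":[[0,0,0],[0,0,0],[0,0,0]]}'
```

```text
clock: 39.55
eef_pos: [637.3, -90.5, 73.0]
eef_rot: [3.137, -1.048, 0.44]
wrist_force: [0.4, -0.3, -0.6]
finger_gap: 51.5
clock: 39.92
eef_pos: [637.6, -90.7, 70.7]
eef_rot: [3.136, -1.049, 0.441]
wrist_force: [-0.9, -1.2, 2.1]
finger_gap: 52.0
```

```bash
python3 -m inch '{"grip":[0.2,0.6,0.6,0.6,0.6,0.6,0.6],"travel":[[0,0,0],[0,0,0],[0,0,0],[0,0,0],[-1.6,-0.7,1],[-4.7,-2.2,3],[-8,-3.7,5]],"turn":[[0,0,0],[0,0,0],[0,0,0],[0,0,0],[0,0,0],[0,0,0],[0,0,0]]}'
python3 - <<'E'
from h import *
snap('wrist','w16');snap('scene','s16')
from seg import rect
for f in('w16','s16'): print(rect(f,(625,-95),(80,120),50))
for f in('w16','s16'): print(rect(f,(423,-68),(60,90),50))
E
```

```text
clock: 40.8
eef_pos: [556.6, -127.8, 121.0]
eef_rot: [3.137, -1.049, 0.441]
wrist_force: [-0.1, 0.1, -0.3]
finger_gap: 75.1
{'n': 2162, 'c': [625.0, -98.1], 's': [53.8, 52.0], 'a': 24.4, 'z': [83.7, 102.1, 103.1]}
{'n': 349, 'c': [631.1, -96.2], 's': [54.0, 53.1], 'a': 25.1, 'z': [83.4, 96.0, 99.0]}
None
{'n': 175, 'c': [426.7, -67.9], 's': [56.3, 54.3], 'a': 76.8, 'z': [61.4, 71.2, 77.9]}
```

View pics/w16.png

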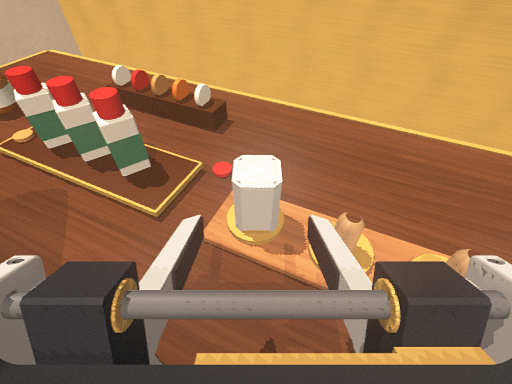

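View pics/s16.png

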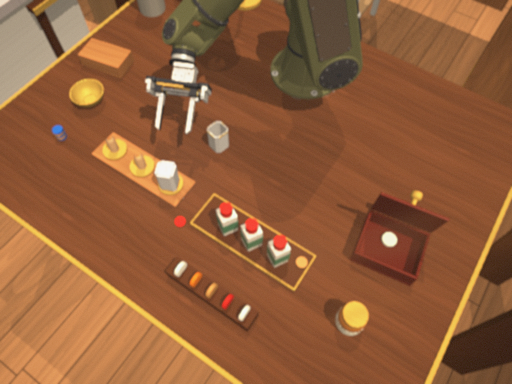

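Run:
```python
from plan import *
c=np.array([422.7,-67.6,50]); t=tool(76.5,30,-1); z=t.apply([0,0,1])
print(z)
w=[((480,-200,220),tool(50,40,-1)),(c-100*z+[0,0,0],t),(c,t),((430,-90,200),t),((430,-100,200),tool(76.5,100,-1)),((420,-110,180),tool(165,100,-1)),((420,-110,27),tool(165,120,-1))]
z2=tool(165,120,-1).apply([0,0,1])
w+=[(np.array([420,-110,27])-120*z2,tool(165,120,-1)),((420,-110,180),tool(165,95,-1)),((420,-110,180),tool(80,95,-1)),((420,-110,180),tool(-15,95,-1)),((420,-110,30),tool(-15,120,-1))]
go(w,16)
```

```text
[ 0.20216962  0.84209705 -0.5       ]
t 40.9 pos [ 556.4 -129.3  122.3] rot [ 3.132 -1.05   0.442] gap 75.2 F [0.6 0.3 0.5]
fkerr [0. 0. 0.]
TCP [ 489.4 -188.9  207.8] d [-6.71 -5.96  8.55] turn [-6.   8.3 25. ] q [-0.89  0.27  1.75  0.86  1.43 -0.46] mxstep 0.06 err 0.0
TCP [ 406.3 -135.8   90.5] d [ -8.3    5.3  -11.73] turn [ 9.  -4.5 26.4] q [-0.91  0.56  1.78  0.74  1.61 -0.98] mxstep 0.04 err 0.0
TCP [426.5 -51.6  40.5] d [ 2.02  8.42 -5.  ] turn [0. 0. 0.] q [-0.77  0.6   1.9   0.85  1.44 -1.02] mxstep 0.01 err 0.0
TCP [433.8 -74.  190.5] d [ 0.73 -2.24 15.  ] turn [0. 0. 0.] q [-0.79  0.34  1.81  0.83  1.68 -0.78] mxstep 0.02 err 0.0
TCP [ 429.2 -103.2  181.3] d [-0.46 -2.92 -0.92] turn [-68.1  16.3   0. ] q [-0.2   0.06  1.8  -0.18  1.29  0.09] mxstep 0.08 err 0.0
TCP [ 423.2 -110.9  161.3] d [-0.6  -0.76 -2.  ] turn [ 0.  -0.  88.5] q [-0.35 -0.06  1.97  0.02  1.06 -1.67] mxstep 0.12 err 0.0
TCP [ 429.2 -112.5   10.5] d [  0.6   -0.16 -15.07] turn [ -5.2 -19.3  -0. ] q [-0.38  0.1   2.36  0.35  0.17 -2.01] mxstep 0.11 err 0.0
TCP [371.2 -96.9 114.5] d [-5.8   1.55 10.39] turn [0. 0. 0.] q [-0.41 -0.35  2.41  0.14  0.57 -1.81] mxstep 0.03 err 0.0
TCP [ 421.6 -110.4  161.1] d [ 5.04 -1.35  4.66] turn [ 6.5 24.1 -0. ] q [-0.35 -0.    1.91  0.01  1.15 -1.66] mxstep 0.04 err 0.0
TCP [ 419.7 -111.6  161.1] d [-0.19 -0.12  0.  ] turn [  0.   0. -85.] q [-0.28  0.05  1.85 -0.09  1.23 -0.08] mxstep 0.10 err 0.0
TCP [ 418.4 -109.6  161.1] d [-0.13  0.21  0.  ] turn [ -0.   0. -95.] q [-0.34  0.11  1.79 -0.01  1.33  1.5 ] mxstep 0.10 err 0.0
TCP [ 410.8 -107.5   13.5] d [ -0.76   0.2  -14.75] turn [ 6.5 24.1 -0. ] q [-0.32  0.6   1.61 -0.03  1.46  1.52] mxstep 0.03 err 0.0
```

Run:
```python
from plan import *
c=np.array([422.7,-67.6,50]); t=tool(76.5,20,-1); z=t.apply([0,0,1])
L=np.array([460,-140,27.]); f0=150
z2=tool(f0,110,-1).apply([0,0,1])
w=[((480,-200,220),tool(50,40,-1)),(c-100*z+[0,0,0],t),(c,t),((430,-100,200),t),((430,-120,200),tool(76.5,100,-1)),(L+[0,0,150],tool(f0,100,-1)),(L,tool(f0,110,-1))]
w+=[(L-120*z2,tool(f0,110,-1)),(L+[0,0,160],tool(f0,95,-1)),(L+[0,0,160],tool(75,95,-1)),(L+[0,0,160],tool(f0-180,95,-1)),(L,tool(f0-180,120,-1))]
go(w,16)
```

```text
t 40.9 pos [ 556.4 -129.3  122.3] rot [ 3.132 -1.05   0.442] gap 75.2 F [0.6 0.3 0.5]
fkerr [0. 0. 0.]
TCP [ 489.4 -188.9  207.8] d [-6.71 -5.96  8.55] turn [-6.   8.3 25. ] q [-0.89  0.27  1.75  0.86  1.43 -0.46] mxstep 0.06 err 0.0
TCP [ 404.9 -141.6   77.7] d [ -8.44   4.72 -13.01] turn [18.  -9.1 26.2] q [-0.95  0.7   1.73  0.8   1.72 -1.05] mxstep 0.04 err 0.0
TCP [426.9 -50.2  43.5] d [ 2.19  9.14 -3.42] turn [0. 0. 0.] q [-0.81  0.71  1.86  0.91  1.56 -1.1 ] mxstep 0.01 err 0.0
TCP [434.2 -82.6 193.5] d [ 0.73 -3.24 15.  ] turn [0. 0. 0.] q [-0.84  0.45  1.79  0.91  1.78 -0.85] mxstep 0.02 err 0.0
TCP [ 429.2 -123.2  181.3] d [-0.49 -4.06 -1.22] turn [-77.8  18.7   0. ] q [-0.24  0.07  1.79 -0.18  1.28  0.04] mxstep 0.09 err 0.0
TCP [ 462.9 -141.6  158.3] d [ 3.36 -1.84 -2.3 ] turn [ 0.  -0.  73.5] q [-0.35  0.06  1.86 -0.03  1.05 -1.39] mxstep 0.10 err 0.0
TCP [ 465.6 -143.2    9.1] d [  0.28  -0.16 -14.91] turn [-5.  -8.7 -0. ] q [-0.33  0.23  2.12 -0.15  0.45 -1.26] mxstep 0.04 err 0.0
TCP [ 430.1 -122.7  121.9] d [-3.55  2.05 11.28] turn [0. 0. 0.] q [-0.31 -0.08  2.12 -0.1   0.76 -1.29] mxstep 0.02 err 0.0
TCP [ 461.4 -140.8  168.1] d [ 3.14 -1.81  4.62] turn [ 7.5 13.   0. ] q [-0.36  0.1   1.78 -0.02  1.17 -1.41] mxstep 0.03 err 0.0
TCP [ 459.6 -141.6  168.1] d [-0.19 -0.08  0.  ] turn [ -0.  -0. -75.] q [-0.32  0.15  1.72 -0.09  1.26 -0.03] mxstep 0.09 err 0.0
TCP [ 458.6 -139.2  168.1] d [-0.1   0.24  0.  ] turn [   0.   -0. -105.] q [-0.38  0.21  1.66  0.01  1.36  1.71] mxstep 0.11 err 0.0
TCP [ 451.8 -135.2   10.5] d [ -0.68   0.39 -15.75] turn [12.5 21.7  0. ] q [-0.41  0.68  1.48  0.06  1.51  1.67] mxstep 0.03 err 0.0
```

```bash
python3 -m inch '{"grip":[0.6,0.8,0.8,0.8,0.8,0.8],"travel":[[-2,-1,3],[-5,-4,7],[-6.7,-6,8.5],[-6.7,-6,8.5],[-6.7,-6,8.5],[-6.7,-6,8.5]],"turn":[[-6,8.3,25],[-6,8.3,25],[-6,8.3,25],[-6,8.3,25],[-6,8.3,25],[-6,8.3,25]]}' | tail -4
python3 - <<'E'
from h import *
snap('wrist','w17')
from seg import rect
print(rect('w17',(423,-68),(60,90),60))
from plan import *
c=np.array([422.7,-67.6,50]); t=tool(76.5,20,-1); z=t.apply([0,0,1])
go([(c-110*z,t),(c,t)])
E
```

```text
eef_pos: [489.5, -188.0, 206.3]
eef_rot: [-3.139, -0.874, 0.87]
wrist_force: [-0.4, -0.1, -0.2]
finger_gap: 84.4
{'n': 592, 'c': [419.8, -60.6], 's': [61.0, 44.6], 'a': 22.7, 'z': [61.9, 76.3, 81.4]}
t 41.7 pos [ 489.5 -188.1  206.5] rot [-3.139 -0.873  0.871] gap 84.6 F [ 0.4 -0.7 -0.2]
fkerr [0. 0. 0.]
TCP [ 402.7 -150.7   81.1] d [ -8.68   3.74 -12.54] turn [17.9 -9.1 26.2] q [-0.97  0.7   1.71  0.79  1.73 -1.05] mxstep 0.06 err 0.0
TCP [426.9 -50.2  43.5] d [ 2.41 10.05 -3.76] turn [0. 0. 0.] q [-0.81  0.71  1.86  0.91  1.56 -1.1 ] mxstep 0.01 err 0.0
```

View pics/w17.png

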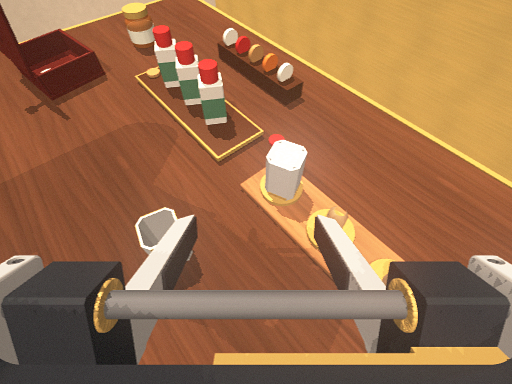

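Cup2 unmoved (seen at px (160,235), partly behind a finger); the placed cup sits on its collar. Go to the pre-grasp.

```bash
python3 -m inch '{"grip":[1,1,1,1,1,1],"travel":[[-3,0,-2],[-6,1,-5],[-8.7,2,-8],[-8.7,3.7,-12],[-8.7,3.7,-12.5],[-8.7,3.7,-12.5]],"turn":[[17.9,-9.1,26.2],[17.9,-9.1,26.2],[17.9,-9.1,26.2],[17.9,-9.1,26.2],[17.9,-9.1,26.2],[17.9,-9.1,26.2]]}' | tail -4
python3 - <<'E'
from h import *
snap('wrist','w18')
from seg import rect
print(rect('w18',(423,-68),(60,90),60))
from plan import *
c=np.array([422.7,-67.6,50]); t=tool(76.5,20,-1); z=t.apply([0,0,1])
go([(c,t)])
E
```

```text
eef_pos: [402.9, -151.5, 82.5]
eef_rot: [3.14, -1.22, 1.336]
wrist_force: [1.0, -1.0, 0.5]
finger_gap: 93.9
{'n': 1700, 'c': [423.2, -67.8], 's': [54.9, 52.5], 'a': 76.6, 'z': [61.3, 72.7, 80.9]}
t 42.5 pos [ 403.  -151.8   82.8] rot [ 3.137 -1.219  1.338] gap 94.1 F [0.9 0.7 0.7]
fkerr [-0.  0.  0.]
TCP [426.9 -50.2  43.5] d [ 2.38 10.16 -3.94] turn [0.2 0.  0. ] q [-0.81  0.71  1.86  0.91  1.56 -1.1 ] mxstep 0.02 err 0.0
```

View pics/w18.png

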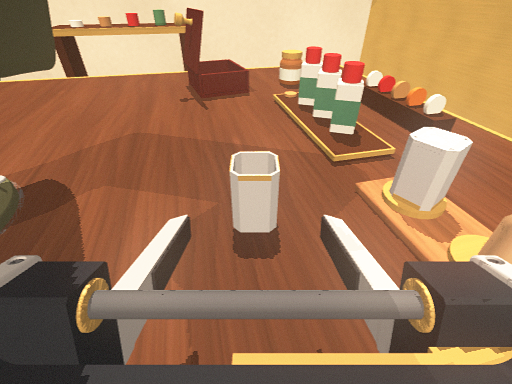

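Cup2 stands centred between the fingers (px 255,195). Advance and grip.

```bash
python3 -m inch '{"grip":[1,1,1,1,-1,-1,-1,-1,-1,-1],"travel":[[0.8,3.4,-1.3],[1.6,6.8,-2.6],[2.4,10.1,-3.9],[2.4,10.1,-3.9],[2.4,10.1,-3.9],[2.4,10.1,-3.9],[2.4,10.1,-3.9],[2.4,10.1,-3.9],[2.4,10.1,-3.9],[2.4,10.1,-3.9]],"turn":[[0,0,0],[0,0,0],[0,0,0],[0,0,0],[0,0,0],[0,0,0],[0,0,0],[0,0,0],[0,0,0],[0,0,0]]}' 25
python3 -m inch '{"grip":[-1,-1,-1,-1,-1],"travel":[[0,0,0],[0,0,4],[0.3,-1,9],[0.7,-3.2,15],[0.7,-3.2,15]],"turn":[[0,0,0],[0,0,0],[0,0,0],[0,0,0],[0,0,0]]}'
python3 - <<'E'
from plan import *
L=np.array([460,-140,27.]); f0=150
go([((430,-120,200),tool(76.5,100,-1)),(L+[0,0,150],tool(f0,100,-1)),(L,tool(f0,110,-1))])
E
```

```text
clock: 43.75
eef_pos: [427.1, -50.9, 43.9]
eef_rot: [3.137, -1.219, 1.338]
wrist_force: [-0.5, -1.0, 1.3]
finger_gap: 51.6
clock: 44.38
eef_pos: [434.9, -84.4, 196.5]
eef_rot: [3.12, -1.215, 1.353]
wrist_force: [-0.4, 0.8, -2.7]
finger_gap: 51.6
t 44.38 pos [434.9 -84.4 196.5] rot [ 3.12  -1.215  1.353] gap 51.6 F [-0.4  0.8 -2.7]
fkerr [0. 0. 0.]
TCP [ 429.2 -123.2  181.3] d [-0.57 -3.88 -1.52] turn [-77.3  19.   -0.2] q [-0.24  0.07  1.79 -0.18  1.28  0.04] mxstep 0.12 err 0.0
TCP [ 462.9 -141.6  158.3] d [ 3.36 -1.84 -2.3 ] turn [ 0.  -0.  73.5] q [-0.35  0.06  1.86 -0.03  1.05 -1.39] mxstep 0.13 err 0.0
TCP [ 465.6 -143.2    9.1] d [  0.28  -0.16 -14.91] turn [-5.  -8.7 -0. ] q [-0.33  0.23  2.12 -0.15  0.45 -1.26] mxstep 0.05 err 0.0
```

```bash
python3 -m inch '{"grip":[-1,-1,-1,-1,-1,-1,-1,-1,-1],"travel":[[0,-1,0],[0,-2,0],[-0.5,-3,0],[-0.5,-3.9,0],[-0.5,-3.9,-1],[-0.5,-3.9,-1],[-0.5,-3.9,-1],[-0.5,-3.9,-1],[-0.5,-3.9,-1]],"turn":[[-10,2.4,0],[-20,5,0],[-30,7.4,0],[-40,10,0],[-50,12.3,0],[-60,14.8,0],[-70,17.2,-0.2],[-77.3,19,-0.2],[-77.3,19,-0.2]]}' | tail -4
python3 -m inch '{"grip":[-1,-1,-1,-1,-1,-1,-1,-1],"travel":[[3.4,-1.8,-2],[3.4,-1.8,-2],[3.4,-1.8,-2],[3.4,-1.8,-2],[3.4,-1.8,-2],[3.4,-1.8,-2],[3.4,-1.8,-2],[3.4,-1.8,-2]],"turn":[[0,0,73.5],[0,0,73.5],[0,0,73.5],[0,0,73.5],[0,0,73.5],[0,0,73.5],[0,0,73.5],[0,0,73.5]]}' | tail -4
python3 - <<'E'
from h import *
snap('wrist','w19')
from plan import *
L=np.array([460,-140,30.]); f0=150
go([(L,tool(f0,110,-1))])
E
```

```text
eef_pos: [429.7, -121.6, 185.0]
eef_rot: [-3.138, 0.174, 1.34]
wrist_force: [0.1, -0.9, -0.8]
finger_gap: 51.8
eef_pos: [463.1, -140.3, 164.3]
eef_rot: [-3.14, 0.172, 2.621]
wrist_force: [-1.2, -0.0, -1.5]
finger_gap: 51.6
t 46.55 pos [ 463.3 -140.2  164.4] rot [-3.14   0.173  2.618] gap 51.9 F [ 0.1  0.3 -1.9]
fkerr [ 0. -0.  0.]
TCP [ 465.6 -143.2   12.1] d [  0.24  -0.3  -15.23] turn [-5.  -8.8  0. ] q [-0.33  0.22  2.12 -0.15  0.46 -1.26] mxstep 0.05 err 0.0
```

View pics/w19.png

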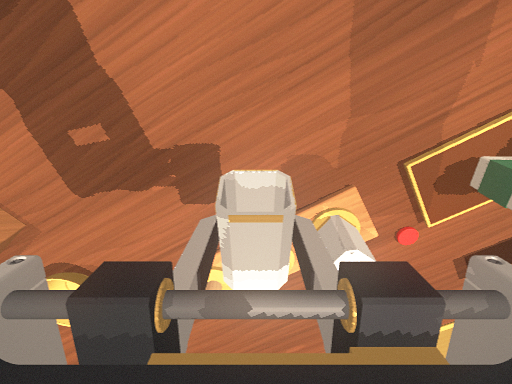

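```bash
python3 -m inch '{"grip":[-1,-1,-1,-1,-1,-1,-1,-1],"travel":[[0.2,-0.3,-5],[0.2,-0.3,-10],[0.2,-0.3,-13.5],[0.2,-0.3,-15],[0.2,-0.3,-15.2],[0.2,-0.3,-15.4],[0.2,-0.3,-15.5],[0.2,-0.3,-15.5]],"turn":[[-5,-8.8,0],[-5,-8.8,0],[-5,-8.8,0],[-5,-8.8,0],[-5,-8.8,0],[-5,-8.8,0],[-5,-8.8,0],[-5,-8.8,0]]}'
python3 -m inch '{"grip":[-1,-1],"travel":[[0,0,-0.1],[0,0,-0.1]],"turn":[[0,0,0],[0,0,0]]}'
```

```text
clock: 47.55
eef_pos: [465.5, -143.3, 9.8]
eef_rot: [-3.141, 0.35, 2.617]
wrist_force: [0.1, 0.1, -1.3]
finger_gap: 51.9
clock: 47.8
eef_pos: [465.6, -143.3, 9.0]
eef_rot: [-3.141, 0.35, 2.617]
wrist_force: [-0.3, 0.2, -0.8]
finger_gap: 51.5
```

```bash
python3 -m inch '{"grip":[-1,0.4,1,1,1,1,1,1],"travel":[[0,0,-0.1],[0,0,-0.1],[0,0,-0.1],[0,0,-0.1],[0,0,-0.1],[-0.8,0.5,2.5],[-2,1.2,6.5],[-3.5,2,11.3]],"turn":[[0,0,0],[0,0,0],[0,0,0],[0,0,0],[0,0,0],[0,0,0],[0,0,0],[0,0,0]]}'
python3 - <<'E'
from h import *
snap('wrist','w20');snap('top','t20')
from seg import rect
print(rect('w20',(460,-140),(30,70),80),rect('t20',(460,-140),(30,70),80))
from plan import *
L=np.array([455,-140,27.]); f0=150
go([(L+[0,0,160],tool(f0,95,-1)),(L+[0,0,160],tool(75,95,-1)),(L+[0,0,160],tool(f0-180,95,-1))])
E
```

```text
clock: 48.8
eef_pos: [429.7, -123.0, 122.7]
eef_rot: [-3.141, 0.349, 2.617]
wrist_force: [0.9, -0.7, 0.2]
finger_gap: 93.9
{'n': 2593, 'c': [471.5, -144.5], 's': [52.5, 82.1], 'a': 59.5, 'z': [50.8, 58.8, 60.0]} {'n': 281, 'c': [469.1, -149.2], 's': [52.4, 78.5], 'a': 59.8, 'z': [40.1, 49.9, 55.9]}
t 48.9 pos [ 431.8 -123.4  126.6] rot [3.14  0.358 2.617] gap 94.1 F [ 0.5 -0.6  0.2]
fkerr [ 0. -0.  0.]
TCP [ 456.4 -140.8  168.1] d [ 2.46 -1.74  4.15] turn [ 7.7 13.5  0. ] q [-0.37  0.09  1.8  -0.01  1.17 -1.41] mxstep 0.03 err 0.0
TCP [ 454.6 -141.6  168.1] d [-0.19 -0.08  0.  ] turn [ -0.  -0. -75.] q [-0.32  0.14  1.74 -0.09  1.26 -0.03] mxstep 0.12 err 0.0
TCP [ 453.6 -139.2  168.1] d [-0.1   0.24  0.  ] turn [   0.   -0. -105.] q [-0.38  0.2   1.67  0.01  1.36  1.71] mxstep 0.15 err 0.0
```

View pics/w20.png

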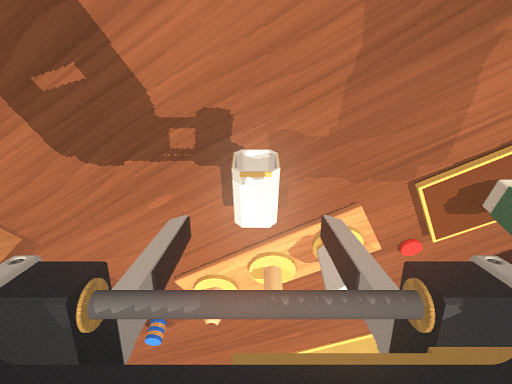

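```bash
python3 -m inch '{"grip":[1,1,1,1],"travel":[[1,-0.6,4.2],[2.5,-1.7,5],[2.5,-1.7,5],[2.5,-1.7,5]],"turn":[[7.7,13.5,0],[7.7,13.5,0],[7.7,13.5,0],[7.7,13.5,0]]}' | tail -4
python3 -m inch '{"grip":[1,1,1,1,1,1,1,1,1],"travel":[[0,0,0],[0,0,0],[0,0,0],[0,0,0],[0,0,0],[0,0,0],[0,0,0],[0,0,0],[0,0,0]],"turn":[[0,0,-90],[0,0,-90],[0,0,-90],[0,0,-90],[0,0,-90],[0,0,-90],[0,0,-90],[0,0,-90],[0,0,-90]]}' | tail -4
python3 -m inch '{"grip":[1,1,1,1,1,1,1,1,1,1],"travel":[[0,0,0],[0,0,0],[0,0,0],[0,0,0],[0,0,0],[0,0,0],[0,0,0],[0,0,0],[0,0,0],[0,0,0]],"turn":[[0,0,-90],[0,0,-90],[0,0,-90],[0,0,-90],[0,0,-90],[0,0,-90],[0,0,-90],[0,0,-90],[0,0,-90],[0,0,-90]]}'
python3 - <<'E'
from h import *
snap('wrist','w21')
from seg import rect
print(rect('w21',(469,-145),(30,70),60))
E
```

```text
eef_pos: [456.2, -140.3, 175.1]
eef_rot: [-3.141, 0.085, 2.617]
wrist_force: [-0.6, 0.0, -0.2]
finger_gap: 94.3
eef_pos: [455.5, -139.8, 174.3]
eef_rot: [-3.14, 0.085, 1.043]
wrist_force: [-0.4, 0.0, -0.4]
finger_gap: 94.0
clock: 51.78
eef_pos: [454.8, -139.4, 173.7]
eef_rot: [-3.141, 0.086, -0.527]
wrist_force: [0.6, 0.1, 0.6]
finger_gap: 93.7
{'n': 2695, 'c': [469.4, -144.6], 's': [52.1, 80.6], 'a': 59.8, 'z': [44.4, 52.1, 53.6]}
```

View pics/w21.png

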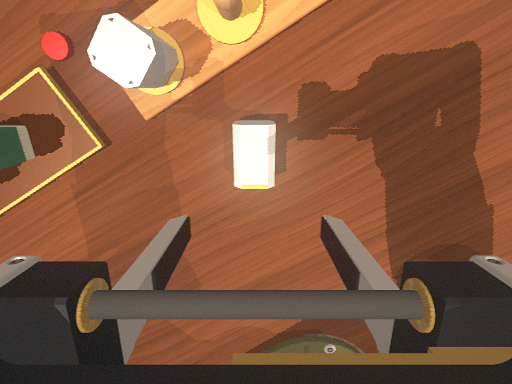

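Run:
```python
from plan import *
g=np.array([485,-153.7,28.]); f=-30
for ph in (10,25):
  go([(g+[0,0,100],tool(f,110,-1)),(g,tool(f,110,-1)),(g+[0,0,220],tool(f,110,-1)),((500,-240,250),tool(ph+15,100,-1)),((520,-290,250),tool(ph+15,60,-1)),((570,-315,250),tool(ph,20,-1)),((625,-315,170),tool(ph,20,-1)),((625,-315,78),tool(ph,20,-1))],16)
```

```text
t 51.83 pos [ 454.9 -139.4  173.8] rot [-3.141  0.086 -0.526] gap 93.6 F [-0.   0.   0.1]
fkerr [-0.  0.  0.]
TCP [ 479.4 -150.5  110.1] d [ 2.44 -1.1  -6.37] turn [ 7.5 13.1  0.2] q [-0.4   0.49  1.45  0.04  1.54  1.68] mxstep 0.02 err 0.0
TCP [ 479.4 -150.5   10.1] d [  0.   0. -10.] turn [0. 0. 0.] q [-0.4   0.62  1.52  0.04  1.35  1.68] mxstep 0.01 err 0.0
TCP [ 479.4 -150.5  230.1] d [ 0.  0. 22.] turn [0. 0. 0.] q [-0.4   0.4   1.31  0.04  1.78  1.69] mxstep 0.03 err 0.0
TCP [ 497.  -241.4  231.3] d [ 1.76 -9.09  0.11] turn [ -0.5 -10.4  54.9] q [-0.45  0.35  1.34 -0.13  1.57  0.7 ] mxstep 0.06 err 0.0
TCP [ 528.6 -286.   233.5] d [ 3.16 -4.46  0.23] turn [ 16.9 -36.3  -0. ] q [-0.8   0.23  1.57  0.53  1.21  0.18] mxstep 0.05 err 0.0
TCP [ 587.6 -311.9  243.5] d [ 5.9  -2.59  1.  ] turn [ 12.1 -38.3 -14.4] q [-0.94  0.3   1.86  1.5   1.01 -0.48] mxstep 0.07 err 0.0
TCP [ 642.6 -311.9  163.5] d [ 5.5  0.  -8. ] turn [0. 0. 0.] q [-0.85  0.5   1.79  1.65  0.94 -0.65] mxstep 0.01 err 0.0
TCP [ 642.6 -311.9   71.5] d [ 0.   0.  -9.2] turn [0. 0. 0.] q [-0.85  0.68  1.79  1.78  0.96
[... 455 characters left out ...]
.4   0.4   1.31  0.04  1.78  1.69] mxstep 0.03 err 0.0
TCP [ 497.5 -242.1  231.3] d [ 1.81 -9.17  0.11] turn [  0.9 -10.6  69.8] q [-0.43  0.33  1.37 -0.16  1.52  0.45] mxstep 0.08 err 0.0
TCP [ 527.3 -283.9  233.5] d [ 2.98 -4.18  0.23] turn [ 25.7 -30.6  -0. ] q [-0.81  0.31  1.47  0.54  1.36 -0.05] mxstep 0.05 err 0.0
TCP [ 586.2 -307.5  243.5] d [ 5.89 -2.36  1.  ] turn [ 21.6 -33.8 -14.4] q [-0.98  0.42  1.68  1.34  1.27 -0.47] mxstep 0.05 err 0.0
TCP [ 641.2 -307.5  163.5] d [ 5.5  0.  -8. ] turn [0. 0. 0.] q [-0.9   0.61  1.61  1.42  1.18 -0.58] mxstep 0.01 err 0.0
TCP [ 641.2 -307.5   71.5] d [ 0.   0.  -9.2] turn [0. 0. 0.] q [-0.9   0.77  1.61  1.49  1.16 -0.75] mxstep 0.01 err 0.0
```

Use φ=10. Grasp.

```bash
python3 -m inch '{"grip":[1,1,1,1,1,-1,-1,-1,-1,-1],"travel":[[2.4,-1.1,-6],[2.4,-1.1,-11],[2.4,-1.1,-15],[2.4,-1.1,-16.3],[2.4,-1.1,-16.3],[2.4,-1.1,-16.3],[2.4,-1.1,-16.3],[2.4,-1.1,-16.3],[2.4,-1.1,-16.3],[2.4,-1.1,-16.3]],"turn":[[7.5,13.1,0.2],[7.5,13.1,0.2],[7.5,13.1,0.2],[7.5,13.1,0.2],[7.5,13.1,0.2],[7.5,13.1,0.2],[7.5,13.1,0.2],[7.5,13.1,0.2],[7.5,13.1,0.2],[7.5,13.1,0.2]]}' 25
python3 -m inch '{"grip":[-1,-1,-1,-1,-1,-1],"travel":[[0,0,0],[0,0,0],[0,0,5],[0,0,11],[0,0,17],[0,0,22]],"turn":[[0,0,0],[0,0,0],[0,0,0],[0,0,0],[0,0,0],[0,0,0]]}' 25
python3 - <<'E'
from plan import *
ph=10
go([((500,-240,250),tool(ph+15,100,-1))])
E
```

```text
clock: 53.08
eef_pos: [479.0, -150.5, 11.0]
eef_rot: [3.141, 0.349, -0.523]
wrist_force: [-0.8, 0.3, 1.7]
finger_gap: 51.6
clock: 53.82
eef_pos: [478.9, -150.4, 233.2]
eef_rot: [3.141, 0.348, -0.523]
wrist_force: [0.8, -0.7, -0.9]
finger_gap: 51.4
t 53.83 pos [ 478.9 -150.4  233.2] rot [ 3.141  0.348 -0.523] gap 51.4 F [ 0.8 -0.7 -0.9]
fkerr [-0.  0.  0.]
TCP [ 497.  -241.4  231.3] d [ 1.81 -9.1  -0.2 ] turn [ -0.4 -10.3  54.8] q [-0.45  0.35  1.34 -0.13  1.57  0.7 ] mxstep 0.09 err 0.0
```

```bash
python3 -m inch '{"grip":[-1,-1,-1,-1,-1,-1,-1],"travel":[[0.6,-3,0],[1.2,-6,0],[1.8,-9.1,0],[1.8,-9.1,0],[1.8,-9.1,0],[1.8,-9.1,0],[1.8,-9.1,0]],"turn":[[-0.4,-10.3,54.8],[-0.4,-10.3,54.8],[-0.4,-10.3,54.8],[-0.4,-10.3,54.8],[-0.4,-10.3,54.8],[-0.4,-10.3,54.8],[-0.4,-10.3,54.8]]}'|tail -4
python3 -m inch '{"grip":[-1,-1,-1,-1,-1],"travel":[[1,-1.5,0],[2,-3,0],[3.2,-4.5,0.2],[3.2,-4.5,0.2],[3.2,-4.5,0.2]],"turn":[[16.9,-36.3,0],[16.9,-36.3,0],[16.9,-36.3,0],[16.9,-36.3,0],[16.9,-36.3,0]]}'|tail -4
python3 -m inch '{"grip":[-1,-1,-1,-1,-1,-1],"travel":[[1.5,-0.6,0],[3,-1.2,0.3],[4.5,-2,0.6],[5.9,-2.6,1],[5.9,-2.6,1],[5.9,-2.6,1]],"turn":[[12.1,-38.3,-14.4],[12.1,-38.3,-14.4],[12.1,-38.3,-14.4],[12.1,-38.3,-14.4],[12.1,-38.3,-14.4],[12.1,-38.3,-14.4]]}'|tail -4
python3 - <<'E'
from h import *
snap('scene','s22')
from plan import *
go([((625.1,-314.9,170),tool(10,20.1,-1)),((625.1,-314.9,78),tool(10,20.1,-1))])
E
```

```text
eef_pos: [496.8, -241.4, 233.3]
eef_rot: [-3.141, 0.175, 0.433]
wrist_force: [-0.1, -0.6, -1.2]
finger_gap: 51.5
eef_pos: [527.5, -287.5, 234.2]
eef_rot: [-3.134, -0.523, 0.426]
wrist_force: [0.1, -0.4, -0.7]
finger_gap: 51.3
eef_pos: [587.0, -312.6, 244.7]
eef_rot: [-3.117, -1.218, 0.155]
wrist_force: [1.0, -0.4, -0.7]
finger_gap: 51.7
t 56.12 pos [ 587.1 -312.8  245.2] rot [-3.12  -1.219  0.157] gap 51.2 F [ 0.9  1.1 -1.1]
fkerr [0. 0. 0.]
TCP [ 642.7 -311.8  163.5] d [ 5.56  0.1  -8.17] turn [-0.4 -0.1 -0.2] q [-0.85  0.5   1.79  1.65  0.94 -0.65] mxstep 0.02 err 0.0
TCP [ 642.7 -311.8   71.5] d [ 0.   0.  -9.2] turn [0. 0. 0.] q [-0.85  0.68  1.79  1.78  0.96 -0.87] mxstep 0.02 err 0.0
```

View pics/s22.png

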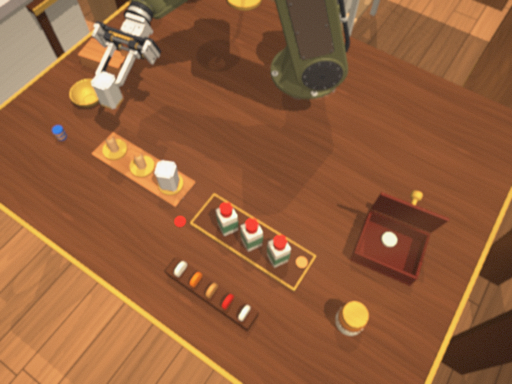

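```bash
python3 -m inch '{"grip":[-1,-1,-1,-1,-1,-1],"travel":[[2,0,-3],[4,0.1,-6],[5.6,0.1,-8.1],[5.6,0.1,-8.1],[5.6,0.1,-8.1],[5.6,0.1,-8.1]],"turn":[[-0.4,-0.1,-0.2],[-0.4,-0.1,-0.2],[-0.4,-0.1,-0.2],[-0.4,-0.1,-0.2],[-0.4,-0.1,-0.2],[-0.4,-0.1,-0.2]]}'
python3 - <<'E'
from h import *
snap('wrist','w23')
E
```

```text
clock: 56.88
eef_pos: [642.9, -312.2, 165.7]
eef_rot: [3.138, -1.22, 0.177]
wrist_force: [0.9, -0.4, -1.3]
finger_gap: 51.1
```

View pics/w23.png

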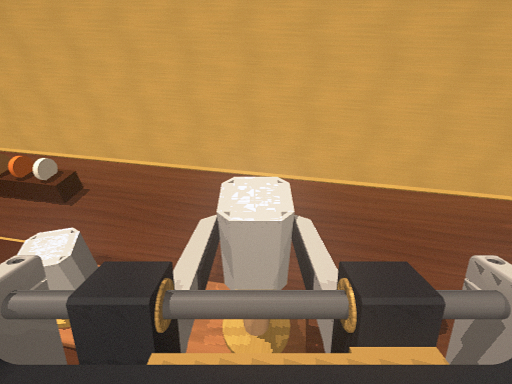

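Cup is over the peg (px 256,325). Lower it.

```bash
python3 -m inch '{"grip":[-1,-1,-1,-1,-1,-1,-1],"travel":[[0,0,-2],[0,0,-4],[0,0,-6],[0,0,-8],[0,0,-9],[0,0,-9.1],[0,0,-9.1]],"turn":[[0,0,0],[0,0,0],[0,0,0],[0,0,0],[0,0,0],[0,0,0],[0,0,0]]}'
python3 -m inch '{"grip":[-1,-1,-1],"travel":[[0,0,-0.3],[0,0,-0.3],[0,0,-0.3]],"turn":[[0,0,0],[0,0,0],[0,0,0]]}'
```

```text
clock: 57.8
eef_pos: [643.0, -312.4, 75.4]
eef_rot: [3.136, -1.221, 0.179]
wrist_force: [0.3, -0.1, -1.7]
finger_gap: 51.9
clock: 58.18
eef_pos: [643.1, -312.5, 72.5]
eef_rot: [3.136, -1.221, 0.179]
wrist_force: [-0.2, 0.2, -0.6]
finger_gap: 51.7
```

```bash
python3 -m inch '{"grip":[-1,-1,0.2,0.6,0.6,0.6,0.6,0.6,0.6],"travel":[[0,0,-0.2],[0,0,-0.2],[0,0,-0.2],[0,0,-0.2],[0,0,-0.2],[0,0,-0.2],[-1.8,-0.3,0.6],[-5.5,-1,2],[-9.3,-1.6,3.4]],"turn":[[0,0,0],[0,0,0],[0,0,0],[0,0,0],[0,0,0],[0,0,0],[0,0,0],[0,0,0],[0,0,0]]}'
python3 -m inch '{"grip":[0.6,0.6,0.6,0.6,0.6],"travel":[[-2,0,4],[-5,0,10],[-8,0,14],[-8,0,14],[-8,0,14]],"turn":[[0,30,0],[0,30,0],[0,30,0],[0,30,0],[0,30,0]]}'
python3 - <<'E'
from h import *
snap('wrist','w24');snap('scene','s24');snap('top','t24')
from seg import rect
for f in('w24','s24','t24'):
  for c in[(625,-97),(628,-314)]: print(f,rect(f,c,(80,120),45),rect(f,c,(95,120),45))
  for c in[(637,285),(637,202),(637,122)]: print(f,rect(f,c,(60,150),40),rect(f,c,(122,150),30))
E
```

```text
clock: 59.3
eef_pos: [548.2, -328.4, 107.2]
eef_rot: [3.136, -1.221, 0.179]
wrist_force: [0.4, -0.3, -0.4]
finger_gap: 75.2
clock: 59.92
eef_pos: [467.4, -329.5, 251.4]
eef_rot: [-3.039, -0.702, 0.084]
wrist_force: [-0.3, 0.2, -0.6]
finger_gap: 75.3
w24 {'n': 974, 'c': [626.6, -95.7], 's': [53.7, 52.6], 'a': 24.9, 'z': [83.6, 98.4, 99.7]} {'n': 765, 'c': [626.7, -95.5], 's': [53.6, 52.3], 'a': 24.9, 'z': [96.8, 98.6, 99.7]}
w24 {'n': 1025, 'c': [628.8, -313.5], 's': [52.9, 51.8], 'a': 9.9, 'z': [85.8, 97.6, 98.9]} {'n': 876, 'c': [628.8, -313.5], 's': [52.7, 51.8], 'a': 10.2, 'z': [96.4, 97.7, 98.9]}
w24 None None
w24 {'n': 453, 'c': [644.0, 192.0], 's': [60.3, 28.6], 'a': 10.8, 'z': [62.3, 80.6, 104.2]} None
w24 {'n': 1332, 'c': [641.2, 124.2], 's': [43.9, 44.4], 'a': 59.5, 'z': [66.0, 104.0, 134.8]} {'n': 363, 'c': [641.2, 124.7], 's': [32.5, 33.5], 'a': 37.2, 'z': [123.7, 133.9, 135.3]}
s24 {'n': 345, 'c': [631.6, -96.1], 's': [55.1, 53.3], 'a': 23.0, 'z': [84.4, 95.8, 99.0]} {'n': 216, 'c': [630.5, -96.3], 's': [52.5, 53.0], 'a': 21.4, 'z': [95.3, 96.8, 99.3]}
s24 {'n': 317, 'c':
[... 915 characters left out ...]
6, -317.1], 's': [53.5, 51.3], 'a': 7.8, 'z': [89.0, 98.3, 105.6]} {'n': 169, 'c': [626.7, -317.1], 's': [53.3, 51.2], 'a': 8.2, 'z': [95.6, 99.3, 105.9]}
t24 {'n': 200, 'c': [638.3, 285.2], 's': [44.7, 46.0], 'a': 59.3, 'z': [67.4, 106.3, 137.2]} {'n': 74, 'c': [638.7, 286.2], 's': [32.6, 29.9], 'a': 48.3, 'z': [126.7, 132.9, 137.9]}
t24 {'n': 194, 'c': [639.4, 202.5], 's': [45.1, 44.5], 'a': 59.0, 'z': [71.5, 106.7, 138.9]} {'n': 78, 'c': [639.0, 201.4], 's': [31.3, 32.2], 'a': 88.9, 'z': [124.8, 132.8, 140.6]}
t24 {'n': 193, 'c': [640.0, 121.6], 's': [44.9, 46.1], 'a': 59.3, 'z': [70.3, 107.6, 137.1]} {'n': 79, 'c': [639.1, 121.8], 's': [31.1, 31.3], 'a': 56.4, 'z': [125.7, 131.8, 137.9]}
```

View pics/w24.png

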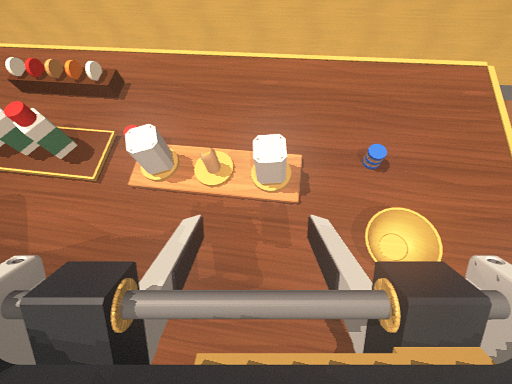

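View pics/s24.png

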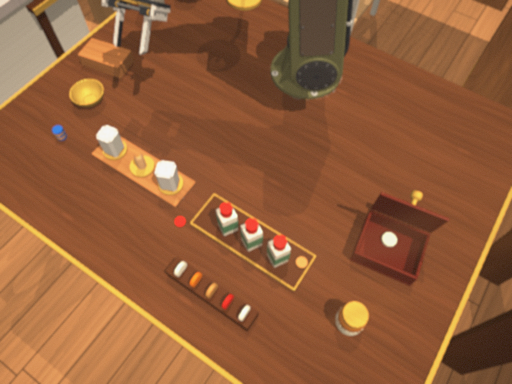

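View pics/t24.png

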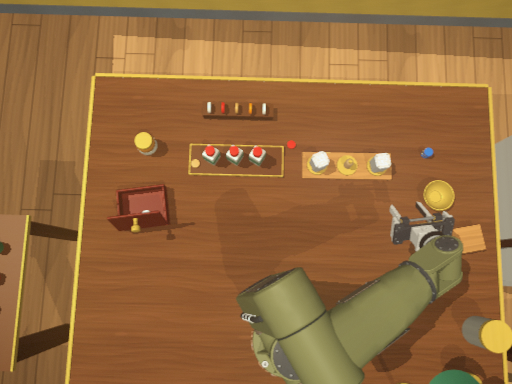

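```bash
python3 -m inch '{"grip":[0.6,0.6,0.6,0.6,0.6,0.6,0.6,0.6],"travel":[[0,0,1],[0,0,1],[0,0,1],[0,0,1],[0,0,1],[0,0,1],[0,0,1],[0,0,1]],"turn":[[0,0,0],[0,0,0],[0,0,0],[0,0,0],[0,0,0],[0,0,0],[0,0,0],[0,0,0]]}'
python3 - <<'E'
from h import *
snap('wrist','w25')
from seg import rect
for c in[(625,-97),(628,-314)]: print(rect('w25',c,(95,120),45))
print([ (np.round(x['bbox']).astype(int).tolist(),round(x['p'],2)) for x in manip.look_for('wrist','cup0')])
snap('top','t25'); print([ (np.round(x['bbox']).astype(int).tolist(),round(x['p'],2)) for x in manip.look_for('top','cup0')])
print(manip.sign_off())
E
```

```text
clock: 61.08
eef_pos: [467.5, -328.0, 256.0]
eef_rot: [-3.028, -0.701, 0.078]
wrist_force: [-0.7, -0.2, 0.4]
finger_gap: 75.5
{'n': 772, 'c': [626.9, -97.2], 's': [53.4, 52.5], 'a': 23.5, 'z': [97.6, 100.4, 101.6]}
{'n': 895, 'c': [628.8, -315.1], 's': [52.8, 51.8], 'a': 9.6, 'z': [98.7, 100.5, 101.6]}
[([255, 135, 290, 190], 0.96), ([129, 126, 178, 177], 0.91)]
[([307, 151, 325, 168], 0.86), ([368, 151, 394, 176], 0.85)]
the job is handed in; nothing more can be done
None
```

I handed the job in at about 61 s. All three bottles stand upright on the ledge, and both cups that were there are mouth down on pegs 0 and 2. The standing cup had to be laid down and regrasped before I could turn it over. No verdict is reported.

- **Cups:** In the last wrist measurement the cup tops are level at about 100 mm. That matches a rim resting on the 20 mm collar with an 80 mm cup. Both cups are within about 3 mm of their peg axes.
- **Bottles:** They show upright in the final scene and top pictures. The cap tops measure about 134 mm, against 135 mm expected.
- **Bystanders:** The horn coin, queen, striker and case lid look unmoved in the pictures. I did not measure their positions at the end.
- **Disagreement:** The scene and top cameras placed things 2 to 10 mm apart from the wrist camera. I relied on the wrist camera throughout.
- **Possible knock:** I saw no sign that a cup was knocked during the run.

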